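Seat a bottle's stopper with the lever press and proof it with the push gauge

TASK

The injection bottle in the hand press is only half stoppered: pull the press's sprung lever all the way forward and down to push the rubber stopper home, then ease the lever slowly back to its upright rest, never letting it snap back and never touching the bottle with the gripper. Then take the pen-type push gauge out of its leaning stand and proof the stopper: hold the gauge upright with its tip inside the moulded ring in the middle of the stopper, pressing lightly so that its sprung plunger is about half in, without ever bottoming it. Finish while still holding the gauge pressed there, and leave everything else on the bench where it is.

Things in the scene. Friction and masses are not known exactly. Their poses are not given: they have to be found in the camera images.
- press: Grey hand-lever press, fixed; base plate 235 x 136 mm, top at z = 12 mm. Origin: on the worktop under the axis of the round nest (62 mm across, rim 24 mm, floor 16 mm above the worktop) where the bottle stands. x points level from the nest to the lever's hinge, roughly away from the robot; y along the hinge; z up. Two cheeks at the hinge, 126 mm over their outsides, 140 mm high
- lever_hinge (a point): middle of the lever's hinge line: 105 mm behind the nest's axis (+x of the press), 123 mm above the worktop; the hinge line lies along the press's y axis
- press_lever (a joint): lever angle, rad: 0 = upright (sprung rest on its stop), grows as the grip is pulled towards and over the bottle (-x of the press) and down; 1.57 = level, stopper home; 1.58 = end stop. Takes about 3 N at the grip near rest, 10 N near the bottom, and the stopper adds 6 N over the last 0.08 rad. Let go, it snaps back
- lever_grip (a point): middle of the round black grip bar: 16 mm diameter, along the press's y, 84 mm free length between two fork arms (8 x 18 mm); 185 mm from the hinge line, so 308 mm above the worktop at rest, 123 mm when down, then 80 mm in front of the bottle's axis. Pinch it from above; it turns in the fingers as the lever swings. Presser foot: 30 mm out from the fork, 105 mm from the hinge
- bottle: 50 ml clear glass injection bottle standing loose in the press's nest (1 to 2 mm of play): 45 mm across, 72 mm high to the rim, neck 27 mm across. Origin: centre of its underside, z up. Two like bottles, already stoppered, stand elsewhere as bystanders
- stopper_ring (a point): centre of the moulded ring (12 mm across, 1 mm proud) on top of the bottle's grey rubber stopper (27 mm across): the spot for the gauge. About 100 mm above the worktop at first, 93 mm with the stopper home
- bottle_stopper (a joint): how far the stopper has gone in, m: 0 to 0.002 at the start, 0.008 = home, its flange down on the glass rim. It needs about 10 N and stays where it is pushed
- gauge: steel and aluminium pen-type push gauge, 178 mm, 120 g. Origin: end of the free plunger; z along its axis to the cap. Along z: plunger 0-20 mm (tip 9 mm across), nose 16 mm across to 72, collar 29 mm across to 78, round barrel 22 mm across to 168 (knurled 126-162: hold it there), black cap to 178. At first it leans 20 degrees in its stand, cap towards the robot, collar on the rim
- gauge_tip (a point): centre of the flat end of the gauge's plunger
- gauge_plunger (a joint): how far the sprung plunger is pushed in, m: 0 = free, 0.006 = half, 0.012 = bottomed. It takes 0.9 N to start and 0.3 N more per mm (2.7 N at half)
- gauge_stand: fixed bench stand, left of the gel tank and right of the tall gel imager (side at y = 0.457): round grey foot 86 mm across, 12 mm high, with a tube 31 mm across, 20 mm bore, 88 mm long, that leans 20 degrees towards the stand's -x (roughly towards the robot). Draw the gauge out along the tube's axis by at least 75 mm. Origin: centre of the foot's underside, z up
- done_1: bystander: bottle like the one in the press, its stopper already home, 77 mm high; origin at the centre of its underside
- done_2: bystander: another such stoppered bottle; origin at the centre of its underside
- bottle_100: bystander: small bottle with a screw cap, 56 mm across, 104 mm high; origin at the centre of its underside
- pipette: bystander: black pipette lying, 233 mm long; origin at the centre of its underside
- casting_tray: bystander: flat tray lying, 52 x 190 x 18 mm; origin at the centre of its underside
- comb_white: bystander: white gel comb lying, 24 x 165 x 11 mm; origin at the centre of its underside
- petri_dish: bystander: dish, 61 mm across; origin at the centre of its underside
- timer: bystander: bench timer lying, 62 x 66 x 19 mm; origin at the centre of its underside

How it is judged:
By the outcome, as a careful person would: the job done as asked, in the order asked, and still so for the second after the job is handed in, while the arm keeps its last pose, push and grip.
It also fails if it takes over 67 s, if anything falls off the work surface, if the arm or the gripper's body presses on something with over 40 N, if the wrist force passes 120 N, or if a joint passes its speed limit or range.

ROBOT

A 7-joint arm with a two-finger parallel gripper is mounted at the origin on a cart in front of the work surface, level with it; the furniture and walls round the work are solid. World frame = base frame: x ahead of the robot, y to its left, z up, the work surface at z = 0. Lengths are in m, angles in rad, forces in N, time in s.
With the tool pointing down it reaches from about 0.35 to 0.9 m from the base axis. Payload 7.2 kg.
Tool frame: the origin (TCP) lies at the very end of the fingers, on their centre line; the grasp point (between the pads) lies 19 mm behind it (manip.grip_point_offset is the distance from the TCP to the grasp point, in m); z points along the fingers, y is the line along which they close (so a half turn about z gives the same grasp; the last joint's range is limited). The gripper opens to 88 mm and grips with 3 to 60 N. Pads are 20 mm wide; open, the fingers measure 115 mm over their backs; the gripper's body (75 mm by 178 mm) begins 61 mm behind the grasp point.
Start: joints at [-1.368, 0.411, -0.013, 1.596, 0.006, 1.134, -0.082], TCP at [0.167, 0.602, 0.223] pointing down, gripper open.
Joint ranges: [-2.95, 2.95], [-0.29, 1.99], [-1.47, 1.44], [0.14, 2.54], [-1.03, 4.17], [0.13, 1.85], [-2.86, 2.86]. Speed limits (rad/s): [2.39, 2.39, 3.01, 3.01, 3.14, 3.14, 3.14].

INTERFACE

Orientations are given as a unit quaternion [w, x, y, z].
In Python, from cell import manip, camera, ticket, look_for, masks_of, landmark_of gives the robot as it stands.
- The arm moves only by the tool play_rows, never from a script. Its argument "commands" is a list of rows, each an object with "hand": the closure, from -1 (fully open) to 1 (shut), so that 0 is half open; "slide": the shift along the tool's x, y, z in m, a list of three; "twist": the turn about the tool's z in rad. A call has 1 to 12 rows; each row is the pose to reach, as a shift and turn from the pose commanded when the call began, along the tool's axes at that moment; what a row does not reach only later rows make up. A row lasts 1/10 s, in which the tool goes at most 50 mm and 8.59 degrees, less where a joint would pass 70% of its speed; a pose out of reach is approached as far as the arm can. A call with a gripper value outside its range is refused whole. The fingers move at their own pace and stop on an object; the grip force is fixed at half the most. Time passes only in rows, so rows that repeat a pose let the fingers close. It gives the time, the measured TCP pose, the force, the opening and the grip force at its end, in the units of the state.
- manip.get_state(): the state, without advancing time (a new reading comes with each control period).
- camera(name): name is "scene" or "top" or "wrist"; returns a dict with "image" (384x512x3 uint8, red, green, blue), "range_z" (384x512 float32, m along the optical axis (not along the pixel's ray), 0 where there is no reading), "vertical_fov" (degrees; the focal length in pixels is half the picture's height over the tangent of half this angle, whatever the lens; pixels are square), "cx", "cy" (the principal point, pixels), "R" (3x3) and "t" (3): a world point X has camera coordinates R X + t. Camera axes: x right, y down, z forward; pixel columns grow to the right and rows downward; lengths in m; the calibration is good to about 2 mm. A picture is of the moment at which its call begins.
- ticket.sign_off(): hands the job in; it is judged then, once.
Trained networks look in a picture, given as the dict that the camera call returned (one of the last four; its "shot" number tells which), for a name from the list of things; names that differ only in an ending like _2 or _b are one class to them, and where a whole thing is asked for, a point or a joint stands for the part that bears it (a point fixed in the world has none). Each returns a list of dicts, best first, with "score" (0 to 1); they miss things now and then, are a little off and sometimes report something else, mostly with a low value. They report only what shows in the picture. A call takes as long as a camera call.
- look_for(picture, target): "location" ([x, y, z] in m, in the coordinates of the camera as it stood for that picture, good to about 4 mm: the middle of the surface that is visible of it).
- masks_of(picture, target): "pixels" (384x512 bool, what is visible of it).
- landmark_of(picture, target): "location" ([x, y, z] in m, in the coordinates of the camera as it stood for that picture, good to about 4 mm: a listed point, or the origin of a listed thing).
The state is a dict: "t": time; "joint_positions": joint angles; "joint_vel": joint speeds; "joint_torque": joint torques, N m; "eef_pos": TCP position; "eef_rot": TCP orientation; "ft_force": force on the tool from outside, world axes, zero at the start; "wrist_torque": the same for the moment, N m; "width": opening from 0.0 (shut) to 1.0 (fully open); "finger_force": force on a finger pad.
Only numpy, scipy, OpenCV 4.12 (cv2) and the standard library are available. Lean on these libraries where they do the work, as an engineer would, in place of code of your own. Each camera call takes 0.05 s, during which the arm holds its last target. There are 200 camera calls.

## Working session

There is one attempt and no reset: what is moved stays moved. The work goes in short steps, Python scripts to look and compute and a tool call to move; the robot and the scene stay as the last step left them, time stands still between calls to the robot, and variables do not carry over. Pictures are saved under pics/ and viewed, at most 10 in all, crops included, and the job is handed in when it is done.

Besides the shell and the picture viewer there is one more tool, called after "Call:" as name(argument=value, ...), one argument or row to a line, values as JSON. play_rows: Moves the arm, as the interface text tells. Its arguments: {"type":"object","properties":{"commands":{"type":"array","items":{"type":"object","properties":{"hand":{"type":"number"},"slide":{"type":"array","items":{"type":"number"}},"twist":{"type":"number"}}}}},"required":["commands"]}

```bash
mkdir -p pics
cat > h.py <<'E'
import numpy as np, cv2
from cell import manip, camera, ticket, look_for, masks_of, landmark_of
def w(p,c): return p['R'].T@(np.array(c)-p['t'])
def cloud(p):
    f=192/np.tan(np.radians(p['vertical_fov'])/2); z=p['range_z']
    v,u=np.mgrid[:384,:512]
    c=np.stack([(u-p['cx'])*z/f,(v-p['cy'])*z/f,z],-1)
    return (c-p['t'])@p['R']
E
python3 - <<'E'
from h import *
np.set_printoptions(precision=4,suppress=True)
s=manip.get_state();print(s['t'],s['eef_pos'],s['eef_rot'],s['ft_force'],s['width'])
ims=[]
for n in ['scene','top']:
    p=camera(n); ims.append(p['image'])
    for t in ['press','lever_hinge','lever_grip','stopper_ring','bottle','gauge','gauge_tip','gauge_stand']:
        r=landmark_of(p,t)
        print(n,t,[(round(x['score'],2),w(p,x['location'])) for x in r[:3]])
    for t in ['lever_grip','gauge','gauge_stand']:
        r=look_for(p,t)
        print(n,'look',t,[(round(x['score'],2),w(p,x['location'])) for x in r[:2]])
cv2.imwrite('pics/a.png',ims[0][...,::-1]);cv2.imwrite('pics/b.png',ims[1][...,::-1])
E
```

```text
0.0 [0.1671 0.6018 0.2218] [-0.0001  0.135   0.9908 -0.0008] [-0.0882 -0.3162  0.3209] 1.0039881084122302
scene press [(0.75, array([ 0.5148, -0.1961, -0.0028]))]
scene lever_hinge [(0.59, array([ 0.6197, -0.1815,  0.125 ]))]
scene lever_grip [(0.65, array([ 0.6227, -0.1842,  0.3096]))]
scene stopper_ring []
scene bottle [(0.64, array([ 0.7259, -0.1195, -0.0021])), (0.52, array([ 0.4541, -0.3241, -0.0019])), (0.48, array([ 0.5112, -0.1958,  0.0169]))]
scene gauge [(0.67, array([0.5016, 0.3437, 0.025 ])), (0.65, array([ 0.6184, -0.1828,  0.3086])), (0.64, array([ 0.6486, -0.3308, -0.0027]))]
scene gauge_tip [(0.59, array([ 0.7258, -0.1217, -0.0032]))]
scene gauge_stand [(0.92, array([0.4884, 0.3432, 0.0011]))]
scene look lever_grip [(0.61, array([ 0.6159, -0.1857,  0.2372]))]
scene look gauge [(0.18, array([0.6786, 0.3649, 0.0152]))]
scene look gauge_stand [(0.73, array([0.4808, 0.3279, 0.0169]))]
top press [(0.65, array([ 0.5155, -0.1951,  0.0007]))]
top lever_hinge [(0.95, array([ 0.6194, -0.1836,  0.1236]))]
top lever_grip [(0.59, array([ 0.6237, -0.1839,  0.3134])), (0.48, array([ 0.3445,  0.129 , -0.0019])), (0.43, array([ 0.4897,  0.3406, -0.0014]))]
top stopper_ring [(0.63, array([ 0.5154, -0.1964,  0.1024]))]
top bottle [(0.7, array([ 0.7245, -0.1187,  0.0033])), (0.64, array([ 0.5141, -0.191 ,  0.0138]))]
top gauge [(0.65, array([0.5014, 0.3443, 0.0273]))]
top gauge_tip []
top gauge_stand [(0.87, array([0.4914, 0.3411, 0.0012]))]
top look lever_grip [(0.7, array([ 0.6194, -0.1849,  0.3145])), (0.31, array([0.4937, 0.3299, 0.0135]))]
top look gauge [(0.51, array([0.3468, 0.1236, 0.0008])), (0.44, array([0.4585, 0.3281, 0.1638]))]
top look gauge_stand [(0.61, array([0.4951, 0.3291, 0.01  ])), (0.54, array([ 0.511 , -0.1974,  0.098 ]))]
```

View pics/a.png

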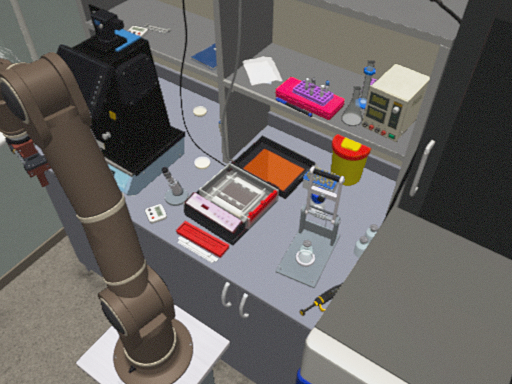

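View pics/b.png

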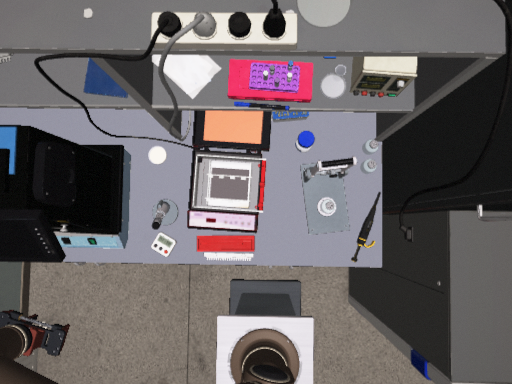

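The scene view shows the press with upright lever at about (320,200), the bottle at (305,255), the gauge in its stand at (172,185), and the imager to its left. In the top view the grip bar is at (337,163), the stopper at (327,206) and the gauge at (160,212). Next I refine the bar, hinge yaw and gauge axis from the depth data.

Run:
```python
from h import *
np.set_printoptions(precision=4,suppress=True)
C=[]
for n in ['scene','top']:
    p=camera(n);P=cloud(p).reshape(-1,3);P=P[p['range_z'].ravel()>0];C.append(P)
    q=P[(abs(P[:,0]-.62)<.05)&(abs(P[:,1]+.184)<.06)&(P[:,2]>.285)&(P[:,2]<.34)]
    print(n,'bar',len(q),q.min(0),q.max(0),q.mean(0))
    d=q[:,:2]-q[:,:2].mean(0); v=np.linalg.svd(d)[2][0]; print(' dir',v,np.degrees(np.arctan2(v[0],v[1])))
    t=(q[:,:2]-q[:,:2].mean(0))@v; print(' ext',t.min(),t.max(),'zmax',np.percentile(q[:,2],[50,95]))
    g=P[(abs(P[:,0]-.46)<.08)&(abs(P[:,1]-.33)<.06)&(P[:,2]>.02)&(P[:,2]<.25)]
    print(' gauge',len(g),g.min(0),g.max(0))
    for a in np.arange(.02,.22,.02):
        m=g[(g[:,2]>=a)&(g[:,2]<a+.02)]
        if len(m): print('  %.2f'%a,len(m),m.mean(0),m.min(0)[:2],m.max(0)[:2])
    s=P[(abs(P[:,0]-.515)<.03)&(abs(P[:,1]+.196)<.03)&(P[:,2]>.09)&(P[:,2]<.11)]
    print(' stop',len(s),s.mean(0),s.min(0),s.max(0))
    f=P[(abs(P[:,0]-.49)<.06)&(abs(P[:,1]-.34)<.06)&(P[:,2]>.008)&(P[:,2]<.016)]
    print(' foot',len(f),f.min(0),f.max(0))
    i=P[(P[:,1]>.44)&(P[:,1]<.6)&(P[:,2]>.05)&(P[:,0]>.3)&(P[:,0]<.8)]; print(' imager',i.min(0),i.max(0))
    h=P[(P[:,0]>.6)&(P[:,0]<1)&(abs(P[:,1]+.1)<.3)&(P[:,2]>.33)]; print(' hutch',len(h),h.min(0) if len(h) else '')
```

```text
scene bar 237 [ 0.6007 -0.2348  0.2865] [ 0.6382 -0.131   0.325 ] [ 0.6162 -0.1845  0.3106]
 dir [ 0.1471 -0.9891] 171.54326085922824
 ext -0.05413426219624333 0.05128566726902543 zmax [0.313  0.3192]
 gauge 284 [0.3807 0.2946 0.0201] [0.5236 0.3644 0.1993]
  0.02 71 [0.4619 0.335  0.0252] [0.3807 0.2946] [0.5236 0.3644]
  0.04 29 [0.4913 0.3307 0.0514] [0.4764 0.32  ] [0.522  0.3476]
  0.06 24 [0.4862 0.3298 0.069 ] [0.4685 0.3208] [0.5158 0.3458]
  0.08 38 [0.4756 0.3276 0.0898] [0.4639 0.3187] [0.4919 0.3488]
  0.10 21 [0.4697 0.325  0.1091] [0.4607 0.3162] [0.4857 0.339 ]
  0.12 18 [0.4631 0.3228 0.1286] [0.4538 0.3177] [0.4742 0.3309]
  0.14 25 [0.4544 0.3206 0.1497] [0.4441 0.3134] [0.4674 0.3296]
  0.16 21 [0.4476 0.318  0.1714] [0.4381 0.3118] [0.4638 0.3271]
  0.18 37 [0.4439 0.3208 0.1902] [0.4322 0.3108] [0.4539 0.3359]
 stop 56 [ 0.513  -0.1981  0.0989] [ 0.5014 -0.2096  0.0904] [ 0.5281 -0.184   0.1069]
 foot 200 [0.4401 0.2809 0.008 ] [0.5312 0.3892 0.016 ]
 imager [0.3522 0.4402 0.05  ] [0.7999 0.6    0.6001]
 hutch 16184 [ 0.6989 -0.3835  0.331 ]
top bar 274 [ 0.6003 
[... 417 characters left out ...]
.5118 0.3504]
  0.08 37 [0.4853 0.3316 0.0926] [0.4668 0.3208] [0.4954 0.35  ]
  0.10 26 [0.4802 0.333  0.1075] [0.4636 0.3219] [0.4884 0.3471]
  0.12 17 [0.4726 0.329  0.1308] [0.4633 0.3206] [0.4787 0.3403]
  0.14 18 [0.4649 0.3258 0.1504] [0.4572 0.318 ] [0.4722 0.3364]
  0.16 21 [0.457  0.3236 0.1709] [0.4482 0.3158] [0.463  0.3371]
  0.18 51 [0.445  0.3234 0.1909] [0.4335 0.3134] [0.4569 0.3348]
  0.20 3 [0.4472 0.3261 0.2005] [0.4452 0.3192] [0.4482 0.331 ]
 stop 59 [ 0.5134 -0.1949  0.1   ] [ 0.5027 -0.207   0.09  ] [ 0.5252 -0.1827  0.1076]
 foot 236 [0.4345 0.2857 0.008 ] [0.547  0.3938 0.016 ]
 imager [0.3502 0.44   0.05  ] [0.8   0.6   0.762]
 hutch 35570 [ 0.6999 -0.4     0.3307]
```

Run:
```python
from h import *
np.set_printoptions(precision=3,suppress=True)
for n in ['top','scene']:
    p=camera(n);P=cloud(p).reshape(-1,3);P=P[p['range_z'].ravel()>0]
    h=P[(P[:,0]>.64)&(P[:,0]<1.1)&(abs(P[:,1]+.18)<.1)&(P[:,2]>.33)]
    print(n,len(h))
    for a in np.arange(.64,1.1,.03):
        m=h[(h[:,0]>=a)&(h[:,0]<a+.03)]
        if len(m)>3: print(round(a,2),len(m),m.min(0),m.max(0))
```

```text
top 11815
0.73 3024 [ 0.737 -0.28   0.365] [ 0.76  -0.08   0.764]
0.76 4659 [ 0.76 -0.28  0.38] [ 0.79  -0.08   0.857]
0.79 2832 [ 0.79  -0.28   0.381] [ 0.82  -0.08   0.821]
0.82 823 [ 0.82  -0.279  0.38 ] [ 0.85  -0.08   0.764]
0.85 477 [ 0.85  -0.207  0.38 ] [ 0.877 -0.082  0.437]
scene 8680
0.73 1570 [ 0.733 -0.28   0.363] [ 0.76  -0.08   0.762]
0.76 2338 [ 0.76  -0.28   0.378] [ 0.79  -0.08   0.762]
0.79 849 [ 0.79 -0.28  0.38] [ 0.82  -0.08   0.762]
0.82 500 [ 0.82  -0.28   0.382] [ 0.85  -0.08   0.762]
0.85 364 [ 0.85  -0.279  0.382] [ 0.88  -0.084  0.763]
0.88 561 [ 0.88  -0.28   0.382] [ 0.91  -0.081  0.766]
0.91 131 [ 0.91  -0.28   0.382] [ 0.94  -0.08   0.541]
0.94 19 [ 0.941 -0.121  0.383] [ 0.968 -0.081  0.391]
0.97 46 [ 0.971 -0.139  0.38 ] [ 0.998 -0.081  0.412]
1.0 38 [ 1.001 -0.139  0.383] [ 1.026 -0.08   0.409]
1.03 2264 [ 1.03  -0.28   0.382] [ 1.057 -0.08   0.575]
```

Call:
play_rows(
  commands=[
    {"hand": -1,"slide": [0,0,-0.05],"twist": 0},
    {"hand": -1,"slide": [0,0,-0.1],"twist": 0},
    {"hand": -1,"slide": [0,0,-0.15],"twist": 0},
    {"hand": -1,"slide": [0,0,-0.18],"twist": 0},
  ],
)

```text
t: 1.8
eef_pos: [0.1674, 0.6027, 0.4073]
eef_rot: [0.0, 0.135, 0.991, 0.002]
ft_force: [-0.7, -0.2, -0.3]
width: 0.999
finger_force: 0.0
```

Call:
play_rows(
  commands=[
    {"hand": -1,"slide": [-0.03,-0.03,0],"twist": 0.1},
    {"hand": -1,"slide": [-0.06,-0.06,0],"twist": 0.2},
    {"hand": -1,"slide": [-0.09,-0.09,0],"twist": 0.3},
    {"hand": -1,"slide": [-0.12,-0.12,0],"twist": 0.4},
    {"hand": -1,"slide": [-0.15,-0.15,0],"twist": 0.5},
    {"hand": -1,"slide": [-0.18,-0.18,0],"twist": 0.6},
    {"hand": -1,"slide": [-0.21,-0.21,0],"twist": 0.7},
    {"hand": -1,"slide": [-0.24,-0.24,0],"twist": 0.82},
    {"hand": -1,"slide": [-0.27,-0.27,0],"twist": 0.94},
    {"hand": -1,"slide": [-0.3,-0.3,0],"twist": 1.06},
    {"hand": -1,"slide": [-0.323,-0.318,0],"twist": 1.165},
    {"hand": -1,"slide": [-0.323,-0.318,0],"twist": 1.165},
  ],
)

```text
t: 3.0
eef_pos: [0.3955, 0.2055, 0.4032]
eef_rot: [0.0, 0.661, 0.75, 0.001]
ft_force: [-0.0, 0.4, -0.6]
width: 1.002
finger_force: 0.0
```

Call:
play_rows(
  commands=[
    {"hand": -1,"slide": [-0.04,0.015,0],"twist": 0},
    {"hand": -1,"slide": [-0.08,0.03,0],"twist": 0},
    {"hand": -1,"slide": [-0.12,0.045,0],"twist": 0},
    {"hand": -1,"slide": [-0.16,0.06,0],"twist": 0},
    {"hand": -1,"slide": [-0.2,0.075,0],"twist": 0},
    {"hand": -1,"slide": [-0.24,0.09,0],"twist": 0},
    {"hand": -1,"slide": [-0.28,0.105,0],"twist": 0},
    {"hand": -1,"slide": [-0.32,0.12,0],"twist": 0},
    {"hand": -1,"slide": [-0.36,0.135,0],"twist": 0},
    {"hand": -1,"slide": [-0.4,0.15,0],"twist": 0},
    {"hand": -1,"slide": [-0.42,0.16,0],"twist": 0},
    {"hand": -1,"slide": [-0.42,0.16,0],"twist": 0},
  ],
)

```text
t: 4.2
eef_pos: [0.6091, -0.1874, 0.4013]
eef_rot: [-0.0, 0.659, 0.753, -0.001]
ft_force: [0.2, -0.6, 0.1]
width: 1.0
finger_force: 0.0
```

Call:
play_rows(
  commands=[
    {"hand": -1,"slide": [0.002,0.011,0.03],"twist": 0},
    {"hand": -1,"slide": [0.002,0.011,0.06],"twist": 0},
    {"hand": -1,"slide": [0.002,0.011,0.09],"twist": 0},
    {"hand": -1,"slide": [0.002,0.011,0.11],"twist": 0},
    {"hand": -1,"slide": [0.002,0.011,0.11],"twist": 0},
  ],
)

```text
t: 4.7
eef_pos: [0.618, -0.1788, 0.2897]
eef_rot: [-0.003, 0.657, 0.754, -0.001]
ft_force: [-0.3, 0.6, -0.3]
width: 1.001
finger_force: 0.0
```

Run:
```python
from h import *
np.set_printoptions(precision=4,suppress=True)
s=manip.get_state();print(s['eef_pos'],s['ft_force'])
p=camera('scene');cv2.imwrite('pics/c.png',cv2.resize(p['image'][100:320,200:440,::-1],None,fx=2.5,fy=2.5))
p=camera('wrist')
for t in ['lever_grip','lever_hinge','stopper_ring']: print(t,[(round(x['score'],2),w(p,x['location'])) for x in landmark_of(p,t)[:2]])
cv2.imwrite('pics/cw.png',p['image'][...,::-1])
```

```text
[ 0.618  -0.1788  0.2897] [-0.34    0.5809 -0.3241]
lever_grip [(0.95, array([ 0.6161, -0.1856,  0.3133]))]
lever_hinge []
stopper_ring [(0.68, array([ 0.521 , -0.1976,  0.0998]))]
```

View pics/c.png

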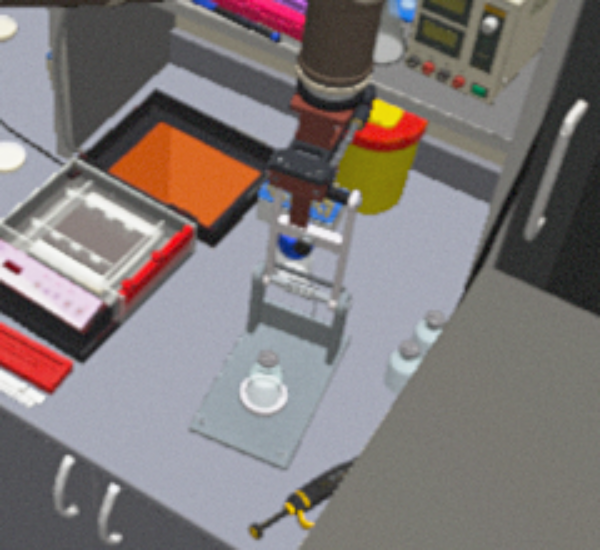

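The gripper straddles the bar at about (310,215), between the fork arms and clear of the shelf. I'm closing on the bar.

Call:
play_rows(
  commands=[
    {"hand": 1,"slide": [-0.004,0,0],"twist": 0},
    {"hand": 1,"slide": [-0.004,0,0],"twist": 0},
    {"hand": 1,"slide": [-0.004,0,0],"twist": 0},
    {"hand": 1,"slide": [-0.004,0,0],"twist": 0},
    {"hand": 1,"slide": [-0.004,0,0],"twist": 0},
    {"hand": 1,"slide": [-0.004,0,0],"twist": 0},
    {"hand": 1,"slide": [-0.004,0,0],"twist": 0},
    {"hand": 1,"slide": [-0.004,0,0],"twist": 0},
  ],
)

```text
t: 5.75
eef_pos: [0.6196, -0.1857, 0.2926]
eef_rot: [-0.0, 0.658, 0.753, -0.0]
ft_force: [0.2, 0.3, 0.2]
width: 0.308
finger_force: 0.0
```

Call:
play_rows(
  commands=[
    {"hand": 1,"slide": [0,0,0],"twist": 0},
    {"hand": 1,"slide": [0,0,0],"twist": 0},
    {"hand": 1,"slide": [0,0,0],"twist": 0},
    {"hand": 1,"slide": [0,0,0],"twist": 0},
    {"hand": 1,"slide": [0,0,0],"twist": 0},
  ],
)

```text
t: 6.25
eef_pos: [0.62, -0.1857, 0.2926]
eef_rot: [0.0, 0.658, 0.753, 0.0]
ft_force: [3.3, -0.1, -1.6]
width: 0.174
finger_force: 30.0
```

Call:
play_rows(
  commands=[
    {"hand": 1,"slide": [0,-0.012,0.0005],"twist": 0},
    {"hand": 1,"slide": [0,-0.024,0.0015],"twist": 0},
    {"hand": 1,"slide": [0,-0.036,0.0035],"twist": 0},
    {"hand": 1,"slide": [0,-0.0475,0.006],"twist": 0},
    {"hand": 1,"slide": [0,-0.059,0.0095],"twist": 0},
    {"hand": 1,"slide": [0,-0.0705,0.014],"twist": 0},
    {"hand": 1,"slide": [0,-0.0815,0.019],"twist": 0},
    {"hand": 1,"slide": [0,-0.092,0.0245],"twist": 0},
    {"hand": 1,"slide": [0,-0.102,0.031],"twist": 0},
    {"hand": 1,"slide": [0,-0.112,0.0375],"twist": 0},
    {"hand": 1,"slide": [0,-0.1215,0.0455],"twist": 0},
    {"hand": 1,"slide": [0,-0.13,0.0535],"twist": 0},
  ],
)

```text
t: 7.45
eef_pos: [0.4931, -0.2026, 0.2406]
eef_rot: [0.002, 0.657, 0.754, 0.002]
ft_force: [7.0, 3.4, 5.8]
width: 0.177
finger_force: 30.0
```

Call:
play_rows(
  commands=[
    {"hand": 1,"slide": [0,-0.0085,0.0085],"twist": 0},
    {"hand": 1,"slide": [0,-0.016,0.018],"twist": 0},
    {"hand": 1,"slide": [0,-0.023,0.0275],"twist": 0},
    {"hand": 1,"slide": [0,-0.0295,0.038],"twist": 0},
    {"hand": 1,"slide": [0,-0.035,0.0485],"twist": 0},
    {"hand": 1,"slide": [0,-0.04,0.0595],"twist": 0},
    {"hand": 1,"slide": [0,-0.0445,0.0705],"twist": 0},
    {"hand": 1,"slide": [0,-0.048,0.082],"twist": 0},
    {"hand": 1,"slide": [0,-0.051,0.0935],"twist": 0},
    {"hand": 1,"slide": [0,-0.053,0.1055],"twist": 0},
    {"hand": 1,"slide": [0,-0.0545,0.1175],"twist": 0},
    {"hand": 1,"slide": [0,-0.055,0.128],"twist": 0},
  ],
)

```text
t: 8.65
eef_pos: [0.4371, -0.2103, 0.1119]
eef_rot: [0.0, 0.658, 0.753, 0.001]
ft_force: [-1.5, 4.4, 17.2]
width: 0.175
finger_force: 30.0
```

Call:
play_rows(
  commands=[
    {"hand": 1,"slide": [0,0,0.003],"twist": 0},
    {"hand": 1,"slide": [0,0,0.006],"twist": 0},
    {"hand": 1,"slide": [0,0,0.008],"twist": 0},
    {"hand": 1,"slide": [0,0,0.008],"twist": 0},
  ],
)

```text
t: 9.05
eef_pos: [0.4368, -0.2103, 0.1043]
eef_rot: [-0.0, 0.658, 0.753, 0.001]
ft_force: [-2.5, 2.7, 14.0]
width: 0.178
finger_force: 30.0
```

Call:
play_rows(
  commands=[
    {"hand": 1,"slide": [0,0,0.002],"twist": 0},
    {"hand": 1,"slide": [0,0,0.004],"twist": 0},
    {"hand": 1,"slide": [0,0,0.004],"twist": 0},
  ],
)

```text
t: 9.35
eef_pos: [0.4368, -0.2103, 0.1007]
eef_rot: [-0.0, 0.658, 0.753, 0.001]
ft_force: [-4.0, 4.5, 20.6]
width: 0.174
finger_force: 30.0
```

Run:
```python
from h import *
np.set_printoptions(precision=4,suppress=True)
for n in ['top','scene','wrist']:
    p=camera(n)
    for t in ['lever_grip','stopper_ring']: print(n,t,[(round(x['score'],2),w(p,x['location'])) for x in landmark_of(p,t)[:3]])
```

```text
top lever_grip [(0.82, array([ 0.4374, -0.2075,  0.1269]))]
top stopper_ring [(0.6, array([ 0.4373, -0.2095,  0.1263])), (0.43, array([ 0.517 , -0.1949,  0.0006]))]
scene lever_grip [(0.58, array([ 0.4344, -0.2052,  0.124 ])), (0.33, array([0.3861, 0.1365, 0.0011]))]
scene stopper_ring [(0.23, array([ 0.646 , -0.33  , -0.0012]))]
wrist lever_grip [(0.6, array([ 0.4351, -0.2123,  0.1282]))]
wrist stopper_ring []
```

Call:
play_rows(
  commands=[
    {"hand": 1,"slide": [0,0,0.003],"twist": 0},
    {"hand": 1,"slide": [0,0,0.005],"twist": 0},
    {"hand": 1,"slide": [0,0,0.005],"twist": 0},
  ],
)

```text
t: 10.1
eef_pos: [0.437, -0.2117, 0.0968]
eef_rot: [0.001, 0.658, 0.753, 0.001]
ft_force: [-8.1, 2.5, 33.3]
width: 0.176
finger_force: 30.0
```

Call:
play_rows(
  commands=[
    {"hand": 1,"slide": [0,0,-0.003],"twist": 0},
    {"hand": 1,"slide": [0,0,-0.006],"twist": 0},
    {"hand": 1,"slide": [0,0,-0.008],"twist": 0},
    {"hand": 1,"slide": [0,0,-0.008],"twist": 0},
  ],
)

```text
t: 10.5
eef_pos: [0.4371, -0.2117, 0.1035]
eef_rot: [0.001, 0.658, 0.753, 0.0]
ft_force: [0.3, -1.8, 8.7]
width: 0.171
finger_force: 30.0
```

Call:
play_rows(
  commands=[
    {"hand": 1,"slide": [0,0,-0.008],"twist": 0},
    {"hand": 1,"slide": [0,0.0005,-0.016],"twist": 0},
    {"hand": 1,"slide": [0,0.0015,-0.024],"twist": 0},
    {"hand": 1,"slide": [0,0.003,-0.032],"twist": 0},
    {"hand": 1,"slide": [0,0.0045,-0.04],"twist": 0},
    {"hand": 1,"slide": [0,0.0065,-0.048],"twist": 0},
    {"hand": 1,"slide": [0,0.0085,-0.0555],"twist": 0},
    {"hand": 1,"slide": [0,0.011,-0.0635],"twist": 0},
    {"hand": 1,"slide": [0,0.014,-0.071],"twist": 0},
    {"hand": 1,"slide": [0,0.0175,-0.078],"twist": 0},
    {"hand": 1,"slide": [0,0.021,-0.0855],"twist": 0},
    {"hand": 1,"slide": [0,0.025,-0.0925],"twist": 0},
  ],
)

```text
t: 11.7
eef_pos: [0.4686, -0.2075, 0.1971]
eef_rot: [0.007, 0.657, 0.754, 0.003]
ft_force: [27.7, -2.9, -12.8]
width: 0.172
finger_force: 30.0
```

Call:
play_rows(
  commands=[
    {"hand": 1,"slide": [0,0.006,-0.006],"twist": 0},
    {"hand": 1,"slide": [0,0.0115,-0.0125],"twist": 0},
    {"hand": 1,"slide": [0,0.0175,-0.0185],"twist": 0},
    {"hand": 1,"slide": [0,0.0235,-0.0245],"twist": 0},
    {"hand": 1,"slide": [0,0.029,-0.0305],"twist": 0},
    {"hand": 1,"slide": [0,0.035,-0.036],"twist": 0},
    {"hand": 1,"slide": [0,0.041,-0.0415],"twist": 0},
    {"hand": 1,"slide": [0,0.047,-0.047],"twist": 0},
    {"hand": 1,"slide": [0,0.0535,-0.052],"twist": 0},
    {"hand": 1,"slide": [0,0.06,-0.0565],"twist": 0},
    {"hand": 1,"slide": [0,0.0665,-0.061],"twist": 0},
    {"hand": 1,"slide": [0,0.0735,-0.0655],"twist": 0},
  ],
)

```text
t: 12.9
eef_pos: [0.5364, -0.1978, 0.2587]
eef_rot: [0.002, 0.658, 0.753, -0.0]
ft_force: [19.2, -7.2, -29.3]
width: 0.177
finger_force: 30.0
```

Call:
play_rows(
  commands=[
    {"hand": 1,"slide": [0,0.0075,-0.002],"twist": 0},
    {"hand": 1,"slide": [0,0.015,-0.0045],"twist": 0},
    {"hand": 1,"slide": [0,0.0225,-0.0065],"twist": 0},
    {"hand": 1,"slide": [0,0.03,-0.0085],"twist": 0},
    {"hand": 1,"slide": [0,0.0375,-0.0105],"twist": 0},
    {"hand": 1,"slide": [0,0.045,-0.0125],"twist": 0},
    {"hand": 1,"slide": [0,0.053,-0.0135],"twist": 0},
    {"hand": 1,"slide": [0,0.061,-0.0145],"twist": 0},
  ],
)

```text
t: 13.7
eef_pos: [0.595, -0.1897, 0.2752]
eef_rot: [0.0, 0.658, 0.753, 0.0]
ft_force: [0.3, -4.4, 4.4]
width: 0.173
finger_force: 30.0
```

Call:
play_rows(
  commands=[
    {"hand": 1,"slide": [0,0.005,-0.001],"twist": 0},
    {"hand": 1,"slide": [0,0.01,-0.001],"twist": 0},
    {"hand": 1,"slide": [0,0.015,-0.002],"twist": 0},
    {"hand": 1,"slide": [0,0.02,-0.002],"twist": 0},
    {"hand": 1,"slide": [0,0.024,-0.002],"twist": 0},
    {"hand": 1,"slide": [0,0.027,-0.002],"twist": 0},
    {"hand": 1,"slide": [0,0.029,-0.002],"twist": 0},
    {"hand": 1,"slide": [0,0.029,-0.002],"twist": 0},
  ],
)

```text
t: 14.5
eef_pos: [0.6206, -0.1861, 0.2763]
eef_rot: [-0.002, 0.658, 0.753, -0.002]
ft_force: [-8.9, -3.4, 6.3]
width: 0.173
finger_force: 30.0
```

Call:
play_rows(
  commands=[
    {"hand": 1,"slide": [0,-0.002,0],"twist": 0},
    {"hand": -1,"slide": [0,-0.002,0],"twist": 0},
    {"hand": -1,"slide": [0,-0.002,0],"twist": 0},
    {"hand": -1,"slide": [0,-0.002,0],"twist": 0},
    {"hand": -1,"slide": [0,-0.002,0],"twist": 0},
    {"hand": -1,"slide": [0,-0.002,0],"twist": 0},
    {"hand": -1,"slide": [0,-0.002,0],"twist": 0},
    {"hand": -1,"slide": [0,-0.002,0],"twist": 0},
    {"hand": -1,"slide": [0,-0.002,0],"twist": 0},
    {"hand": -1,"slide": [0,-0.002,0],"twist": 0},
  ],
)

```text
t: 15.5
eef_pos: [0.6211, -0.1855, 0.2767]
eef_rot: [0.0, 0.658, 0.753, 0.0]
ft_force: [0.0, -1.4, -0.7]
width: 0.955
finger_force: 0.0
```

Call:
play_rows(
  commands=[
    {"hand": -1,"slide": [0,-0.002,-0.03],"twist": 0},
    {"hand": -1,"slide": [0,-0.002,-0.07],"twist": 0},
    {"hand": -1,"slide": [0,-0.002,-0.11],"twist": 0},
    {"hand": -1,"slide": [0,-0.002,-0.125],"twist": 0},
  ],
)

```text
t: 15.9
eef_pos: [0.6197, -0.1867, 0.406]
eef_rot: [0.002, 0.658, 0.753, 0.001]
ft_force: [-0.2, -0.5, -0.8]
width: 0.999
finger_force: 0.0
```

Run:
```python
from h import *
np.set_printoptions(precision=4,suppress=True)
for n in ['wrist','top','scene']:
    p=camera(n)
    for t in ['lever_grip','stopper_ring','bottle']: print(n,t,[(round(x['score'],2),w(p,x['location'])) for x in landmark_of(p,t)[:3]])
    P=cloud(p).reshape(-1,3)
    s=P[(np.hypot(P[:,0]-.514,P[:,1]+.196)<.02)&(P[:,2]>.08)&(P[:,2]<.12)]
    if len(s): print(' stop',len(s),s.mean(0),np.percentile(s[:,2],[20,50,90]))
    g=P[(abs(P[:,0]-.46)<.08)&(abs(P[:,1]-.33)<.06)&(P[:,2]>.2)&(P[:,2]<.25)];print(len(g))
```

```text
wrist lever_grip [(0.92, array([ 0.6192, -0.1867,  0.3113]))]
wrist stopper_ring [(0.62, array([ 0.5191, -0.1957,  0.0937])), (0.43, array([ 0.6186, -0.1846,  0.3095]))]
wrist bottle [(0.7, array([ 0.5159, -0.1936,  0.0166])), (0.62, array([ 0.7234, -0.122 , -0.0029]))]
 stop 239 [ 0.5164 -0.1953  0.0926] [0.0922 0.0931 0.0943]
0
top lever_grip [(0.5, array([ 0.6218, -0.1827,  0.3106]))]
top stopper_ring [(0.58, array([ 0.6768,  0.3698, -0.0001]))]
top bottle [(0.57, array([ 0.7268, -0.1197,  0.0007]))]
1
scene lever_grip [(0.98, array([ 0.6178, -0.1815,  0.3074])), (0.45, array([ 0.4539, -0.3217, -0.0008]))]
scene stopper_ring [(0.36, array([ 0.5146, -0.1947,  0.0924]))]
scene bottle [(0.77, array([ 0.5144, -0.1941,  0.0148])), (0.44, array([ 0.5133, -0.195 ,  0.0003]))]
 stop 65 [ 0.5136 -0.1977  0.0908] [0.0865 0.0916 0.0961]
0
```

Run:
```python
from h import *
print(np.round(manip.get_state()['joint_positions'],3))
```

```text
[-0.274  0.431  0.774  1.286 -0.296  1.54   0.597]
```

Call:
play_rows(
  commands=[
    {"hand": -1,"slide": [0.04,-0.02,0],"twist": -0.14},
    {"hand": -1,"slide": [0.085,-0.04,0],"twist": -0.28},
    {"hand": -1,"slide": [0.13,-0.06,0],"twist": -0.42},
    {"hand": -1,"slide": [0.175,-0.075,0],"twist": -0.56},
    {"hand": -1,"slide": [0.22,-0.085,0],"twist": -0.7},
    {"hand": -1,"slide": [0.265,-0.09,0],"twist": -0.84},
    {"hand": -1,"slide": [0.31,-0.096,0],"twist": -0.98},
    {"hand": -1,"slide": [0.355,-0.096,0],"twist": -1.12},
    {"hand": -1,"slide": [0.4,-0.096,0],"twist": -1.26},
    {"hand": -1,"slide": [0.445,-0.096,0],"twist": -1.4},
    {"hand": -1,"slide": [0.49,-0.096,0],"twist": -1.54},
    {"hand": -1,"slide": [0.526,-0.096,0],"twist": -1.68},
  ],
)

```text
t: 17.7
eef_pos: [0.4521, 0.3252, 0.4014]
eef_rot: [-0.0, -0.126, 0.992, 0.0]
ft_force: [0.5, 0.0, -0.1]
width: 1.003
finger_force: 0.0
```

Call:
play_rows(
  commands=[
    {"hand": -1,"slide": [0,0,0.03],"twist": -0.06},
    {"hand": -1,"slide": [0,0,0.05],"twist": -0.06},
    {"hand": -1,"slide": [0,0,0.05],"twist": -0.06},
  ],
)

```text
t: 18.0
eef_pos: [0.452, 0.3219, 0.3489]
eef_rot: [-0.002, -0.152, 0.988, -0.001]
ft_force: [-0.6, 0.3, 0.6]
width: 0.996
finger_force: 0.0
```

```bash
cat > g.py <<'E'
from h import *
np.set_printoptions(precision=4,suppress=True)
s=manip.get_state();print(s['eef_pos'],s['eef_rot'],s['joint_positions'])
p=camera('wrist'); print('cam',-p['R'].T@p['t'])
for t in ['gauge','gauge_tip','gauge_stand']: print(t,[(round(x['score'],2),w(p,x['location'])) for x in landmark_of(p,t)[:2]])
P=cloud(p)
m=masks_of(p,'gauge')
if m: q=P[m[0]['pixels']&(p['range_z']>0)]; print('mask',m[0]['score'],len(q),q.min(0),q.max(0))
P=P.reshape(-1,3)
for a in np.arange(.02,.24,.015):
    k=P[(abs(P[:,0]-.46)<.08)&(abs(P[:,1]-.33)<.06)&(P[:,2]>=a)&(P[:,2]<a+.015)]
    if len(k): print('%.3f'%a,len(k),k.mean(0),k.min(0)[:2],k.max(0)[:2])
cv2.imwrite('pics/g.png',p['image'][...,::-1])
E
python3 g.py
```

```text
[0.452  0.3219 0.3489] [-0.0021 -0.1517  0.9884 -0.0014] [-0.9305  0.2094  0.275   1.59   -0.0573  1.3551  1.2266]
cam [0.3834 0.3006 0.5115]
gauge [(0.69, array([0.4989, 0.3413, 0.0243]))]
gauge_tip []
gauge_stand [(0.91, array([ 0.4898,  0.3443, -0.0014]))]
mask 0.73 494 [0.4344 0.3141 0.0108] [0.4893 0.3475 0.1965]
0.020 110 [0.5073 0.3462 0.0258] [0.3814 0.3238] [0.5244 0.3695]
0.035 11 [0.5081 0.3428 0.0421] [0.4964 0.3283] [0.5206 0.357 ]
0.050 11 [0.5081 0.3456 0.0555] [0.4958 0.3336] [0.518  0.3544]
0.065 51 [0.5044 0.3443 0.0703] [0.4914 0.3258] [0.5123 0.3507]
0.080 17 [0.4908 0.3395 0.089 ] [0.478  0.3241] [0.4973 0.3509]
0.095 100 [0.4839 0.3374 0.1006] [0.4685 0.3212] [0.4931 0.3491]
0.110 15 [0.4787 0.3351 0.1181] [0.4735 0.3247] [0.4816 0.3435]
0.125 18 [0.4734 0.3333 0.1332] [0.4678 0.3233] [0.4773 0.3427]
0.140 18 [0.4682 0.3313 0.1489] [0.4622 0.3196] [0.4725 0.34  ]
0.155 23 [0.4633 0.3303 0.163 ] [0.4565 0.3187] [0.4673 0.3402]
0.170 26 [0.457  0.329  0.1781] [0.4346 0.3178] [0.4617 0.3376]
0.185 333 [0.4446 0.3248 0.1918] [0.4344 0.3141] [0.4572 0.3361]
```

View pics/g.png

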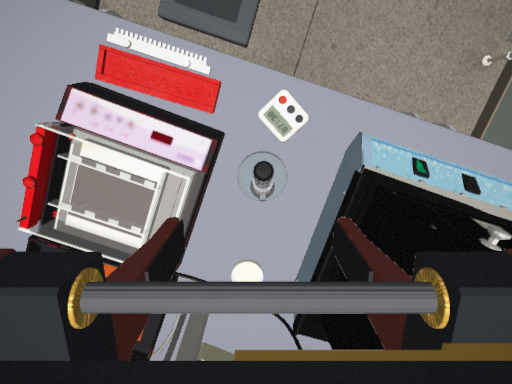

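The wrist view shows the gauge cap at (263,170) over its round foot at (262,177). It leans along the image vertical, so the fingers will close across the lean plane. I'm descending and gripping.

Call:
play_rows(
  commands=[
    {"hand": -1,"slide": [-0.004,0.005,0.04],"twist": 0},
    {"hand": -1,"slide": [-0.004,0.005,0.08],"twist": 0},
    {"hand": -1,"slide": [-0.004,0.005,0.12],"twist": 0},
    {"hand": -1,"slide": [-0.004,0.005,0.16],"twist": 0},
    {"hand": -1,"slide": [-0.004,0.005,0.19],"twist": 0},
    {"hand": -1,"slide": [-0.004,0.005,0.206],"twist": 0},
    {"hand": -1,"slide": [-0.004,0.005,0.206],"twist": 0},
  ],
)

```text
t: 18.95
eef_pos: [0.4549, 0.3279, 0.1442]
eef_rot: [-0.001, -0.151, 0.988, -0.001]
ft_force: [0.4, -1.0, 0.0]
width: 0.998
finger_force: 0.0
```

Call:
play_rows(
  commands=[
    {"hand": 0.2,"slide": [0,0,0],"twist": 0},
    {"hand": 0.2,"slide": [0,0,0],"twist": 0},
    {"hand": 0.2,"slide": [0,0,0],"twist": 0},
    {"hand": 0.2,"slide": [0,0,0],"twist": 0},
    {"hand": 0.2,"slide": [0,0,0],"twist": 0},
    {"hand": 0.2,"slide": [0,0,0],"twist": 0},
  ],
)

```text
t: 19.55
eef_pos: [0.4556, 0.3285, 0.1459]
eef_rot: [0.0, -0.152, 0.988, 0.0]
ft_force: [-0.4, -0.4, 0.0]
width: 0.493
finger_force: 0.0
```

```bash
sed -i 's#pics/g.png#pics/g2.png#' g.py; python3 g.py
```

```text
[0.4556 0.3285 0.1459] [ 0.0001 -0.1515  0.9885  0.0001] [-0.9013  0.3862  0.2451  1.8515 -0.1155  0.9172  1.2719]
cam [0.3863 0.3066 0.3082]
gauge [(0.96, array([0.4977, 0.343 , 0.0219]))]
gauge_tip []
gauge_stand [(0.58, array([ 0.4913,  0.3422, -0.0001]))]
mask 0.69 2365 [ 0.4341  0.3138 -0.0011] [0.5706 0.3822 0.1973]
0.020 59 [0.4949 0.3452 0.0216] [0.3803 0.3235] [0.5111 0.3645]
0.035 2 [0.4792 0.3402 0.0435] [0.4772 0.337 ] [0.4811 0.3434]
0.050 2 [0.4767 0.3321 0.0562] [0.4757 0.33  ] [0.4777 0.3343]
0.065 1 [0.4697 0.3381 0.0705] [0.4697 0.3381] [0.4697 0.3381]
0.080 150 [0.4672 0.3322 0.0916] [0.4626 0.3209] [0.4812 0.3494]
0.095 87 [0.4682 0.3342 0.0964] [0.4627 0.321 ] [0.477  0.3471]
0.110 11 [0.4589 0.3298 0.1175] [0.456  0.3243] [0.4617 0.3358]
0.125 11 [0.4536 0.3298 0.1322] [0.4506 0.3239] [0.4564 0.3359]
0.140 332 [0.4492 0.3269 0.1506] [0.4352 0.2961] [0.471 0.354]
0.155 719 [0.4492 0.3262 0.1629] [0.4353 0.2962] [0.4713 0.3542]
0.170 967 [0.4484 0.3263 0.178 ] [0.4345 0.2947] [0.4715 0.3559]
0.185 3218 [0.4446 0.3249 0.1921] [0.4341 0.2931] [0.467  0.3578]
0.200 1053 [0.4488 0.3266 0.2065] [0.4349 0.2951] [0.4737 0.3553]
0.215 976 [0.4483 0.3379 0.2242] [0.4023 0.2976] [0.4741 0.39  ]
0.230 14000 [0.4274 0.3258 0.2407] [0.4028 0.27  ] [0.4643 0.39  ]
```

View pics/g2.png

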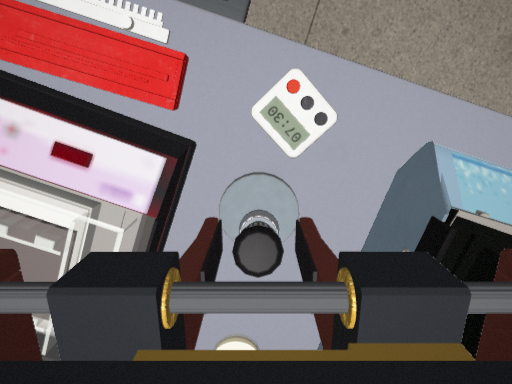

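The barrel is centred between the fingers (cap at (258,250)). I'm closing.

Call:
play_rows(
  commands=[
    {"hand": 1,"slide": [0,0,0],"twist": 0},
    {"hand": 1,"slide": [0,0,0],"twist": 0},
    {"hand": 1,"slide": [0,0,0],"twist": 0},
    {"hand": 1,"slide": [0,0,0],"twist": 0},
    {"hand": 1,"slide": [0,0,0],"twist": 0},
    {"hand": 1,"slide": [0,0,0],"twist": 0},
  ],
)

```text
t: 20.4
eef_pos: [0.4555, 0.3285, 0.1456]
eef_rot: [-0.0, -0.152, 0.988, 0.0]
ft_force: [-0.4, 0.6, -0.4]
width: 0.247
finger_force: 30.0
```

Call:
play_rows(
  commands=[
    {"hand": 1,"slide": [0.0025,0,-0.007],"twist": 0},
    {"hand": 1,"slide": [0.005,0,-0.014],"twist": 0},
    {"hand": 1,"slide": [0.0075,0,-0.021],"twist": 0},
    {"hand": 1,"slide": [0.01,0,-0.0275],"twist": 0},
    {"hand": 1,"slide": [0.0125,0,-0.0345],"twist": 0},
    {"hand": 1,"slide": [0.015,0,-0.041],"twist": 0},
    {"hand": 1,"slide": [0.0175,0,-0.048],"twist": 0},
    {"hand": 1,"slide": [0.02,0,-0.0545],"twist": 0},
    {"hand": 1,"slide": [0.02,0,-0.0545],"twist": 0},
  ],
)

```text
t: 21.3
eef_pos: [0.4365, 0.3227, 0.2012]
eef_rot: [0.001, -0.152, 0.988, 0.001]
ft_force: [0.6, 0.4, -1.2]
width: 0.246
finger_force: 30.0
```

```bash
cat > ax.py <<'E'
from h import *
np.set_printoptions(precision=4,suppress=True)
s=manip.get_state();e=np.array(s['eef_pos']);print(s['t'],e,s['eef_rot'],s['ft_force'])
for n in ['scene','top','wrist']:
    p=camera(n);P=cloud(p);ok=p['range_z']>0
    for t in ['gauge','gauge_tip']: print(n,t,[(round(x['score'],2),w(p,x['location'])) for x in landmark_of(p,t)[:2]])
    q=P[ok&(np.hypot(P[...,0]-e[0],P[...,1]-e[1])<.08)&(P[...,2]<e[2]-.004)&(P[...,2]>e[2]-.15)]
    for a in np.arange(e[2]-.15,e[2],.012):
        k=q[(q[:,2]>=a)&(q[:,2]<a+.012)]
        if len(k)>3: print('  %.3f'%a,len(k),k.mean(0)[:2],k.min(0)[:2],k.max(0)[:2])
    if n=='scene': cv2.imwrite('pics/s%d.png'%(s['t']*100),p['image'][...,::-1])
E
python3 ax.py
```

```text
21.3 [0.4365 0.3227 0.2012] [ 0.0006 -0.1516  0.9884  0.0005] [ 0.613   0.3722 -1.2103]
scene gauge [(0.65, array([ 0.6782,  0.3716, -0.0009])), (0.53, array([0.4815, 0.3352, 0.0794]))]
scene gauge_tip []
  0.051 22 [0.4762 0.3084] [0.4417 0.2472] [0.514  0.3412]
  0.063 36 [0.4709 0.2889] [0.4423 0.2436] [0.5114 0.347 ]
  0.075 26 [0.4758 0.3277] [0.4568 0.2459] [0.4918 0.3485]
  0.087 28 [0.4797 0.3292] [0.4663 0.3173] [0.4926 0.3444]
  0.099 7 [0.4701 0.3275] [0.4652 0.3242] [0.4757 0.3306]
  0.111 8 [0.4689 0.3269] [0.4619 0.3237] [0.4772 0.331 ]
  0.123 8 [0.4635 0.3258] [0.4567 0.3217] [0.4723 0.3293]
  0.135 4 [0.4617 0.3209] [0.4551 0.3166] [0.4718 0.3258]
  0.147 19 [0.4524 0.3233] [0.4432 0.315 ] [0.4716 0.334 ]
  0.159 15 [0.4512 0.3184] [0.4408 0.3134] [0.4634 0.3323]
  0.171 12 [0.4455 0.3179] [0.4373 0.3136] [0.4609 0.3253]
  0.183 8 [0.4412 0.3182] [0.4351 0.3143] [0.4518 0.3283]
top gauge []
top gauge_tip [(0.21, array([ 0.386 ,  0.3404, -0.0006]))]
  0.051 18 [0.4893 0.3178] [0.4395 0.2454] [0.5124 0.3491]
  0.063 37 [0.4777 0.2943] [0.4428 0.2436] [0.5117 0.3511]
  0.075 18 [0.4804 0.3092] [0.446  0.2455] [0.5081 0.3498]
  0.087 19 [0.486 0.337] [0.4668 0.3257] [0.4951 0.3505]
  0.099 6 [0.4847 0.3356] [0.4789 0.3263] [0.4885 0.3393]
  0.147 6 [0.4577 0.3172] [0.4512 0.3162] [0.4632 0.319 ]
wrist gauge [(0.88, array([0.4791, 0.3376, 0.0797]))]
wrist gauge_tip []
  0.051 116 [0.4497 0.2528] [0.44   0.2431] [0.4778 0.3396]
  0.063 340 [0.4551 0.251 ] [0.4429 0.2431] [0.4774 0.3295]
  0.075 26 [0.4704 0.2656] [0.4643 0.2481] [0.4764 0.3415]
  0.087 16 [0.4661 0.3324] [0.4636 0.3228] [0.4717 0.3425]
  0.135 13 [0.4453 0.325 ] [0.4437 0.3207] [0.4485 0.3313]
  0.147 158 [0.4482 0.3263] [0.4434 0.3148] [0.4587 0.3409]
  0.159 9 [0.4422 0.3246] [0.4392 0.319 ] [0.4456 0.3306]
  0.171 7 [0.4379 0.3235] [0.4365 0.3183] [0.4398 0.3277]
  0.183 10 [0.4342 0.322 ] [0.4328 0.3163] [0.4363 0.3299]
```

Call:
play_rows(
  commands=[
    {"hand": 1,"slide": [-0.003,0,0],"twist": 0},
    {"hand": 1,"slide": [-0.006,0,0],"twist": 0},
    {"hand": 1,"slide": [-0.009,0,-0.001],"twist": 0},
    {"hand": 1,"slide": [-0.012,0,-0.002],"twist": 0},
    {"hand": 1,"slide": [-0.015,0,-0.003],"twist": 0},
    {"hand": 1,"slide": [-0.018,0,-0.004],"twist": 0},
    {"hand": 1,"slide": [-0.021,0,-0.005],"twist": 0},
    {"hand": 1,"slide": [-0.024,0,-0.006],"twist": 0},
    {"hand": 1,"slide": [-0.027,0,-0.006],"twist": 0},
    {"hand": 1,"slide": [-0.03,0,-0.007],"twist": 0},
  ],
)

```text
t: 22.75
eef_pos: [0.4652, 0.3315, 0.2072]
eef_rot: [-0.0, -0.152, 0.988, -0.0]
ft_force: [-2.2, -1.1, -1.4]
width: 0.247
finger_force: 29.9
```

```bash
python3 ax.py; ls pics
```

```text
22.75 [0.4652 0.3315 0.2072] [-0.0001 -0.1515  0.9885 -0.    ] [-2.22   -1.1393 -1.3717]
scene gauge [(0.46, array([0.486 , 0.3364, 0.0801]))]
scene gauge_tip []
  0.057 19 [0.4845 0.3242] [0.4462 0.2575] [0.5147 0.3488]
  0.069 30 [0.4809 0.3155] [0.4591 0.252 ] [0.5118 0.346 ]
  0.081 33 [0.4769 0.3323] [0.4628 0.3186] [0.4942 0.3471]
  0.093 14 [0.4825 0.333 ] [0.4733 0.3224] [0.49  0.349]
  0.105 8 [0.4766 0.3307] [0.4716 0.3269] [0.4839 0.3371]
  0.117 7 [0.4767 0.33  ] [0.4719 0.3282] [0.481  0.3345]
  0.129 10 [0.4729 0.3286] [0.4676 0.3236] [0.4811 0.3358]
  0.141 6 [0.4687 0.3252] [0.4605 0.3186] [0.4792 0.3332]
  0.153 23 [0.4683 0.3261] [0.4581 0.3174] [0.4821 0.3377]
  0.165 11 [0.4644 0.3248] [0.4578 0.3195] [0.4739 0.3321]
  0.177 20 [0.4639 0.3253] [0.4566 0.3191] [0.4767 0.3421]
  0.189 13 [0.4593 0.3251] [0.4551 0.3191] [0.4691 0.3352]
top gauge [(0.54, array([0.4831, 0.3414, 0.0808]))]
top gauge_tip []
  0.057 4 [0.4933 0.3463] [0.4766 0.3388] [0.5021 0.3508]
  0.069 12 [0.473  0.2888] [0.4523 0.2525] [0.5019 0.3436]
  0.081 5 [0.4888 0.34  ] [0.47   0.3338] [0.4952
[... 207 characters left out ...]
y([0.4865, 0.3363, 0.0795]))]
wrist gauge_tip []
  0.057 115 [0.4645 0.2684] [0.4428 0.2532] [0.4898 0.3466]
  0.069 160 [0.4673 0.2657] [0.4449 0.2515] [0.4851 0.3468]
  0.081 246 [0.4716 0.3336] [0.4638 0.3209] [0.486  0.3512]
  0.093 22 [0.4791 0.3375] [0.4714 0.3234] [0.4869 0.3507]
  0.141 17 [0.4619 0.3288] [0.4584 0.3197] [0.4726 0.3402]
  0.153 281 [0.4651 0.3314] [0.4582 0.3197] [0.4799 0.3477]
  0.165 61 [0.4606 0.3309] [0.4577 0.3219] [0.4704 0.3424]
  0.177 69 [0.4585 0.3287] [0.4554 0.3212] [0.4682 0.3407]
  0.189 74 [0.4563 0.3287] [0.4531 0.3207] [0.4661 0.3397]
  0.201 13 [0.4543 0.3283] [0.4523 0.3204] [0.4609 0.3387]
a.png
b.png
c.png
cw.png
g.png
g2.png
s2130.png
s2275.png
```

Call:
play_rows(
  commands=[
    {"hand": 1,"slide": [-0.003,0,0],"twist": 0},
    {"hand": 1,"slide": [-0.006,0,0],"twist": 0},
    {"hand": 1,"slide": [-0.009,0,-0.001],"twist": 0},
    {"hand": 1,"slide": [-0.012,0,-0.001],"twist": 0},
    {"hand": 1,"slide": [-0.015,0,-0.001],"twist": 0},
    {"hand": 1,"slide": [-0.018,0,-0.002],"twist": 0},
    {"hand": 1,"slide": [-0.021,0,-0.002],"twist": 0},
    {"hand": 1,"slide": [-0.024,0,-0.002],"twist": 0},
    {"hand": 1,"slide": [-0.024,0,-0.002],"twist": 0},
  ],
)

```text
t: 24.1
eef_pos: [0.4885, 0.3388, 0.2092]
eef_rot: [0.0, -0.151, 0.988, 0.0]
ft_force: [-1.4, -1.0, -0.1]
width: 0.245
finger_force: 29.7
```

```bash
python3 ax.py|grep -v '0\.0[5-8]'; ls pics|tail -1
```

```text
24.1 [0.4885 0.3388 0.2092] [ 0.0003 -0.1514  0.9885  0.    ] [-1.3976 -0.968  -0.1133]
scene gauge_tip [(0.44, array([ 0.7156, -0.3334,  0.0026]))]
  0.095 7 [0.4807 0.331 ] [0.4758 0.3167] [0.4875 0.3471]
  0.107 13 [0.4792 0.3318] [0.4741 0.3274] [0.4855 0.34  ]
  0.119 9 [0.4805 0.3323] [0.4751 0.3271] [0.4906 0.3389]
  0.131 10 [0.4792 0.3312] [0.4741 0.3268] [0.4861 0.3441]
  0.143 9 [0.4768 0.3302] [0.4693 0.3231] [0.488  0.3404]
  0.155 23 [0.4763 0.3288] [0.4666 0.3213] [0.4892 0.3446]
  0.167 22 [0.4765 0.3302] [0.4705 0.3225] [0.4883 0.342 ]
  0.179 13 [0.4767 0.3305] [0.47   0.3243] [0.4879 0.3425]
  0.191 15 [0.4752 0.3286] [0.4691 0.3219] [0.4864 0.3376]
top gauge []
top gauge_tip [(0.39, array([ 0.3813,  0.34  , -0.0016])), (0.26, array([0.386 , 0.1329, 0.0028]))]
wrist gauge_tip []
  0.095 23 [0.4788 0.3357] [0.4757 0.3254] [0.4882 0.3501]
  0.107 22 [0.4765 0.3345] [0.4753 0.3303] [0.4805 0.3391]
  0.143 36 [0.4706 0.3333] [0.4671 0.3224] [0.4801 0.3477]
  0.155 340 [0.4743 0.3345] [0.4671 0.3226] [0.4898 0.3508]
  0.167 108 [0.4721 0.3338] [0.4696 0.3253] [0.4807 0.3454]
  0.179 133 [0.4718 0.3335] [0.469  0.3251] [0.4805 0.3455]
  0.191 153 [0.4712 0.3334] [0.4685 0.3251] [0.4795 0.3457]
  0.203 19 [0.4705 0.333 ] [0.4683 0.3255] [0.4767 0.3456]
s2410.png
```

Call:
play_rows(
  commands=[
    {"hand": 1,"slide": [-0.002,0,0],"twist": 0},
    {"hand": 1,"slide": [-0.004,0,0],"twist": 0},
    {"hand": 1,"slide": [-0.006,0,0],"twist": 0},
    {"hand": 1,"slide": [-0.006,0,0],"twist": 0},
    {"hand": 1,"slide": [-0.006,0,0],"twist": 0},
  ],
)

```text
t: 25.05
eef_pos: [0.4939, 0.3405, 0.2092]
eef_rot: [0.0, -0.151, 0.988, 0.0]
ft_force: [-0.8, -1.1, -1.4]
width: 0.238
finger_force: 29.4
```

```bash
cat > tilt.py <<'E'
from h import *
# tilt of barrel from wrist range: lateral contour per height slice, in world; average several shots
np.set_printoptions(precision=4,suppress=True)
s=manip.get_state();e=np.array(s['eef_pos']);print(s['t'],e,s['eef_rot'],s['ft_force'])
for n in ['wrist','scene','wrist']:
    p=camera(n);P=cloud(p);ok=p['range_z']>0
    print(n,[(round(x['score'],2),w(p,x['location'])) for x in landmark_of(p,'gauge')[:2]])
    r=np.hypot(P[...,0]-e[0],P[...,1]-e[1])
    q=P[ok&(r<.025)]; 
    for lo,hi,nm,R in [(-.058,.012,'barrel',.013)]:
        k=q[(q[:,2]>e[2]+lo+.012)&(q[:,2]<e[2]+hi-.012)]
        # fit cylinder radius .011: params x0,y0,ax,ay
        from scipy.optimize import least_squares
        f=lambda a:(np.hypot(k[:,0]-a[0]-a[2]*(k[:,2]-e[2]),k[:,1]-a[1]-a[3]*(k[:,2]-e[2]))-.011)
        o=least_squares(f,[e[0],e[1],0,0],loss='soft_l1',f_scale=.001)
        print(nm,len(k),o.x,'deg',np.degrees(o.x[2:]))
E
python3 tilt.py
```

```text
25.05 [0.4939 0.3405 0.2092] [ 0.0002 -0.1515  0.9885  0.0001] [-0.7778 -1.062  -1.4053]
wrist [(0.86, array([0.4823, 0.3367, 0.0758]))]
barrel 573 [ 0.4647  0.3313 -0.0084 -0.0044] deg [-0.4786 -0.2539]
scene [(0.58, array([ 0.3875,  0.139 , -0.0006])), (0.57, array([0.4836, 0.3358, 0.079 ]))]
barrel 65 [ 0.4835  0.336  -0.0437 -0.0129] deg [-2.5052 -0.7374]
wrist [(0.76, array([0.4836, 0.3385, 0.0774]))]
barrel 571 [ 0.4644  0.332  -0.0167  0.0276] deg [-0.9591  1.581 ]
```

Run:
```python
from h import *
p=camera('wrist');cv2.imwrite('pics/w1.png',cv2.resize(p['image'][150:384,130:390,::-1],None,fx=2.5,fy=2.5))
P=cloud(p);print(np.round(P[::1][[300,280,260,240,220]][:,[240,250,260,270]],3))
s=manip.get_state();print(s['width'],s['finger_force'])
```

```text
[[[ 0.47   0.328  0.307]
  [ 0.469  0.33   0.308]
  [ 0.468  0.333  0.308]
  [ 0.468  0.335  0.307]]

 [[ 0.651  0.363  0.01 ]
  [ 0.652  0.378  0.001]
  [ 0.649  0.392 -0.   ]
  [ 0.644  0.405 -0.   ]]

 [[ 0.486  0.33   0.258]
  [ 0.485  0.334  0.258]
  [ 0.484  0.338  0.258]
  [ 0.483  0.342  0.257]]

 [[ 0.479  0.328  0.254]
  [ 0.477  0.331  0.257]
  [ 0.475  0.335  0.258]
  [ 0.474  0.339  0.257]]

 [[ 0.481  0.326  0.228]
  [ 0.475  0.33   0.24 ]
  [ 0.473  0.335  0.241]
  [ 0.472  0.339  0.239]]]
0.24121130711810523 29.407525228998566
```

View pics/w1.png

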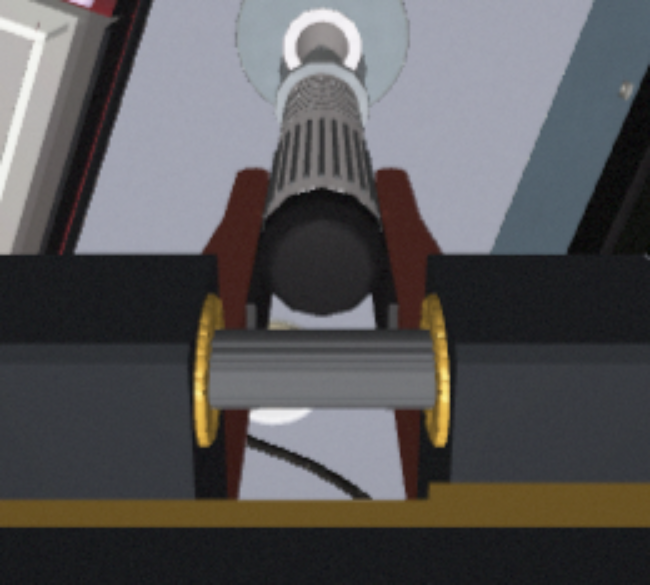

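The cap is about 10 mm off the pad centre toward the robot: the barrel slid to the pad edge while pivoting. I'll tilt it back, reinsert it, and regrip with an offset that allows for the slide.

Call:
play_rows(
  commands=[
    {"hand": 1,"slide": [0.006,0,0],"twist": 0},
    {"hand": 1,"slide": [0.012,0,0],"twist": 0},
    {"hand": 1,"slide": [0.018,0,0],"twist": 0},
    {"hand": 1,"slide": [0.024,0,0.001],"twist": 0},
    {"hand": 1,"slide": [0.03,0,0.002],"twist": 0},
    {"hand": 1,"slide": [0.036,0,0.003],"twist": 0},
    {"hand": 1,"slide": [0.042,0,0.004],"twist": 0},
    {"hand": 1,"slide": [0.048,0,0.006],"twist": 0},
    {"hand": 1,"slide": [0.054,0,0.008],"twist": 0},
    {"hand": 1,"slide": [0.06,0,0.01],"twist": 0},
    {"hand": 1,"slide": [0.064,0,0.012],"twist": 0},
    {"hand": 1,"slide": [0.064,0,0.012],"twist": 0},
  ],
)

```text
t: 26.6
eef_pos: [0.4318, 0.3211, 0.1968]
eef_rot: [-0.0, -0.152, 0.988, -0.0]
ft_force: [1.8, 1.2, -1.3]
width: 0.25
finger_force: 30.0
```

```bash
cat > cap.py <<'E'
from h import *
np.set_printoptions(precision=4,suppress=True)
s=manip.get_state();e=np.array(s['eef_pos']);print(s['t'],e,s['ft_force'],s['width'],s['finger_force'])
p=camera('wrist')
L=landmark_of(p,'gauge');print([(round(x['score'],2),w(p,x['location'])) for x in L[:2]])
P=cloud(p);ok=p['range_z']>0
k=P[ok&(np.hypot(P[...,0]-e[0],P[...,1]-e[1])<.035)&(P[...,2]>e[2]+.03)&(P[...,2]<e[2]+.066)&(p['image'].max(-1)<75)]
z=np.percentile(k[:,2],98) if len(k) else 0
k=k[k[:,2]>z-.012]; print('cap ext',len(k),k.min(0),k.max(0),(k.min(0)+k.max(0))/2)
if L:
    c=(k.min(0)+k.max(0))/2; t=w(p,L[0]['location']); d=c-t; print('len',np.linalg.norm(d),'lean deg',np.degrees(np.arctan2(d[:2],d[2])))
for a in np.arange(e[2]-.06,e[2]+.03,.012):
    m=P[ok&(np.hypot(P[...,0]-e[0],P[...,1]-e[1])<.045)&(P[...,2]>a)&(P[...,2]<a+.012)]
    y=np.array([-.3,.954]); m=m[abs((m[:,:2]-e[:2])@y)<.005]
    if len(m)>3: print('  %.3f'%m[:,2].mean(),len(m),'u(along tool x from TCP)',np.percentile((m[:,:2]-e[:2])@np.array([-.954,-.3]),[50,90]))
E
python3 cap.py
```

```text
26.6 [0.4318 0.3211 0.1968] [ 1.7654  1.2073 -1.2693] 0.24981172919048966 30.03521446742525
[(0.96, array([0.4773, 0.3364, 0.0752]))]
cap ext 572 [0.4157 0.3016 0.249 ] [0.4447 0.3362 0.2626] [0.4302 0.3189 0.2558]
len 0.18744620865277922 lean deg [-14.6002  -5.5362]
  0.145 48 u(along tool x from TCP) [-0.0095 -0.0085]
  0.224 6 u(along tool x from TCP) [0.0194 0.0198]
```

Call:
play_rows(
  commands=[
    {"hand": 1,"slide": [-0.002,0,0.0055],"twist": 0},
    {"hand": 1,"slide": [-0.004,0,0.011],"twist": 0},
    {"hand": 1,"slide": [-0.006,0,0.0165],"twist": 0},
    {"hand": 1,"slide": [-0.008,0,0.022],"twist": 0},
    {"hand": 1,"slide": [-0.01,0,0.0275],"twist": 0},
    {"hand": 1,"slide": [-0.012,0,0.033],"twist": 0},
    {"hand": 1,"slide": [-0.014,0,0.0385],"twist": 0},
    {"hand": 1,"slide": [-0.0155,0,0.0425],"twist": 0},
    {"hand": 1,"slide": [-0.0155,0,0.0425],"twist": 0},
  ],
)

```text
t: 27.6
eef_pos: [0.4471, 0.3255, 0.1535]
eef_rot: [-0.001, -0.151, 0.988, -0.001]
ft_force: [-1.3, 0.0, 0.6]
width: 0.003
finger_force: 0.0
```

```bash
python3 cap.py
```

```text
27.6 [0.4471 0.3255 0.1535] [-1.318   0.0029  0.6301] 0.0032985661007562876 0.0
[]
cap ext 159 [0.4351 0.3199 0.1985] [0.4422 0.3249 0.212 ] [0.4386 0.3224 0.2052]
  0.160 134 u(along tool x from TCP) [0.0111 0.0115]
  0.172 200 u(along tool x from TCP) [0.0109 0.0114]
  0.184 197 u(along tool x from TCP) [0.0111 0.0115]
```

Run:
```python
from h import *
np.set_printoptions(precision=4,suppress=True)
a=camera('scene');b=camera('wrist');c=camera('top')
for p in (a,b,c):
    for t in ['gauge','gauge_tip','gauge_stand']: print(t,[(round(x['score'],2),w(p,x['location'])) for x in landmark_of(p,t)[:3]])
im=np.hstack([cv2.resize(a['image'][130:280,90:250],(400,375)),cv2.resize(b['image'],(400,375))])
cv2.imwrite('pics/l.png',im[...,::-1])
```

```text
gauge [(0.86, array([0.4703, 0.3335, 0.0944]))]
gauge_tip []
gauge_stand [(0.84, array([0.4907, 0.341 , 0.0014])), (0.34, array([ 0.6204, -0.1792,  0.3076]))]
gauge []
gauge_tip []
gauge_stand [(0.94, array([ 0.4906,  0.3405, -0.0018]))]
gauge [(0.48, array([ 0.6212, -0.1829,  0.3103]))]
gauge_tip []
gauge_stand [(0.69, array([0.4914, 0.3403, 0.0004]))]
```

View pics/l.png

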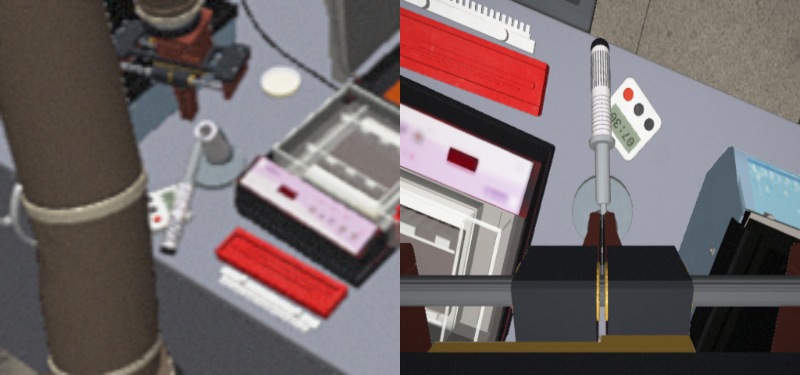

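```bash
cat > gg.py <<'E'
from h import *
np.set_printoptions(precision=4,suppress=True)
print(manip.get_state()['t'])
for n in ['scene','top','wrist']:
    p=camera(n);P=cloud(p);ok=p['range_z']>0
    for t in ['gauge','gauge_tip','timer']: print(n,t,[(round(x['score'],2),w(p,x['location'])) for x in landmark_of(p,t)[:2]])
    for m in masks_of(p,'gauge')[:1]:
        q=P[m['pixels']&ok];q=q[q[:,2]>.004]
        for a in np.arange(q[:,0].min(),q[:,0].max(),.02):
            k=q[(q[:,0]>=a)&(q[:,0]<a+.02)]
            if len(k): print('  ',len(k),k.mean(0),k[:,2].min(),k[:,2].max(),k[:,1].min(),k[:,1].max())
E
python3 gg.py
```

```text
28.3
scene gauge [(0.73, array([0.4703, 0.3323, 0.0956]))]
scene gauge_tip [(0.65, array([ 0.6475, -0.3327, -0.0012])), (0.4, array([ 0.6196, -0.1833,  0.1252]))]
scene timer [(0.72, array([0.3779, 0.3433, 0.0001]))]
   40 [0.3321 0.2836 0.0225] 0.013669592279677956 0.03525805893609331 0.2738898342777713 0.29540982770245294
   50 [0.3518 0.2895 0.0326] 0.008243371011576146 0.044784700226786045 0.2795725392356911 0.30565399916690095
   43 [0.3719 0.2968 0.0439] 0.024016991917558926 0.05739353992802754 0.2849567841660064 0.31852651873337967
   50 [0.392  0.305  0.0556] 0.015396288107231808 0.0749755530497395 0.2915337121126924 0.3342013920963387
   36 [0.4112 0.3113 0.0643] 0.014805084449211532 0.07568650607185884 0.2964273186310611 0.3422860425655
   30 [0.4312 0.318  0.0787] 0.06539364477026614 0.09099742598015219 0.3109148849819935 0.32851628296860846
   24 [0.4501 0.3254 0.0806] 0.008676766293908253 0.09408662236365055 0.31285409164012307 0.3415724568442211
   1 [0.4723 0.3391 0.068 ] 0.0679626839560241 0.0679626839560241 0.33907583291747145 0.33907583291747145
top gauge []
top gau
[... 1091 characters left out ...]
5077 0.28465976834669154 0.3143757965226568
   633 [0.3897 0.3074 0.0574] 0.044649768933004104 0.06933003007471243 0.2934385085538953 0.3212932761338014
   664 [0.4092 0.3132 0.0672] 0.016503024953886784 0.07391792406880171 0.29986815011218537 0.3266223182103882
   516 [0.4296 0.3211 0.0778] 0.06556581736461004 0.08609210046531086 0.31007459752023914 0.33163310592756895
   421 [0.4476 0.3266 0.087 ] 0.012597229057139895 0.0927123678330468 0.31646264920095446 0.34137086246960197
   13 [0.4608 0.3322 0.0793] 0.011470738726293674 0.09280351508979931 0.3286806740171569 0.3441002494175306
   1 [0.4821 0.3342 0.0125] 0.012450022084773617 0.012450022084773617 0.33420333014473125 0.33420333014473125
```

The scene view shows the gauge squeezed out. It now leans with its plunger on the tube rim and its cap on the bench near the timer, and it is stable. I'll grip it mid-barrel, lever the cap up on the tube rim to turn the tip down, and reinsert it.

Call:
play_rows(
  commands=[
    {"hand": 0,"slide": [0.01,0,-0.02],"twist": 0},
    {"hand": 0,"slide": [0.03,-0.001,-0.02],"twist": 0},
    {"hand": 0,"slide": [0.05,-0.001,-0.02],"twist": 0},
    {"hand": 0,"slide": [0.0595,-0.001,-0.02],"twist": 0},
    {"hand": 0,"slide": [0.0595,-0.001,-0.02],"twist": 0},
    {"hand": 0,"slide": [0.0595,-0.001,-0.01],"twist": 0},
    {"hand": 0,"slide": [0.0595,-0.001,0.02],"twist": 0},
    {"hand": 0,"slide": [0.0595,-0.001,0.02],"twist": 0},
  ],
)

```text
t: 29.85
eef_pos: [0.39, 0.3058, 0.1314]
eef_rot: [-0.002, -0.151, 0.988, -0.002]
ft_force: [-0.8, -0.8, 0.0]
width: 0.5
finger_force: 0.0
```

```bash
python3 gg.py | grep -A12 wrist; python3 -c "
from h import *
s=manip.get_state();print(s['eef_pos'],s['width'],s['eef_rot'])"
```

```text
wrist gauge [(0.17, array([0.3895, 0.1346, 0.0032]))]
wrist gauge_tip []
wrist timer [(0.83, array([ 0.3815,  0.3428, -0.0014])), (0.22, array([0.391 , 0.1315, 0.0028]))]
   513 [0.331  0.2877 0.0228] 0.013428596584158533 0.03141476221152385 0.2754654708413483 0.3014480128454404
   646 [0.3502 0.2935 0.0337] 0.01918265915269583 0.04380317616056381 0.2789947752458788 0.30851141675578725
   683 [0.3701 0.3005 0.0447] 0.012498609102128199 0.05445883396539249 0.2853014346829893 0.31656110487432315
   742 [0.3903 0.3077 0.0564] 0.01643264008120956 0.07035704920577072 0.2926946275065075 0.32406633710740496
   670 [0.409  0.3134 0.0667] 0.015265014885035757 0.07476191415580676 0.2991235843947749 0.32746938788779123
   575 [0.4299 0.3211 0.0778] 0.06384001951580459 0.08665732577254816 0.30915481741052314 0.3327171480006286
   280 [0.4445 0.3252 0.0853] 0.007759717263570687 0.09108566263134693 0.31634172477787365 0.3352523891295464
   22 [0.474  0.3346 0.012 ] 0.010671393180302951 0.013213182939341324 0.32213762678922564 0.34944802841779055
   21 [0.4858 0.3368 0.0138] 0.010588586073157377 0.01839707773800931 0.32628195145373257 0.35147004054580316
[0.39092539 0.30717015 0.13473651] 0.5010971723668147 [ 4.99538515e-05 -1.51523387e-01  9.88453669e-01  7.20917613e-05]
```

Call:
play_rows(
  commands=[
    {"hand": 0,"slide": [0.001,0,0.03],"twist": 0},
    {"hand": 0,"slide": [0.001,0,0.06],"twist": 0},
    {"hand": 0,"slide": [0.001,0,0.09],"twist": 0},
    {"hand": 0,"slide": [0.001,0,0.103],"twist": 0},
    {"hand": 0,"slide": [0.001,0,0.103],"twist": 0},
    {"hand": 1,"slide": [0.001,0,0.103],"twist": 0},
    {"hand": 1,"slide": [0.001,0,0.103],"twist": 0},
    {"hand": 1,"slide": [0.001,0,0.103],"twist": 0},
    {"hand": 1,"slide": [0.001,0,0.103],"twist": 0},
    {"hand": 1,"slide": [0.001,0,0.103],"twist": 0},
  ],
)

```text
t: 31.6
eef_pos: [0.3905, 0.3074, 0.0325]
eef_rot: [0.001, -0.151, 0.988, 0.001]
ft_force: [-0.5, -0.3, 6.6]
width: 0.244
finger_force: 29.9
```

Call:
play_rows(
  commands=[
    {"hand": 1,"slide": [0,0,-0.03],"twist": 0},
    {"hand": 1,"slide": [0,0,-0.07],"twist": 0},
    {"hand": 1,"slide": [0,0,-0.11],"twist": 0.1},
    {"hand": 1,"slide": [-0.01,-0.002,-0.15],"twist": 0.2},
    {"hand": 1,"slide": [-0.045,-0.006,-0.16],"twist": 0.305},
    {"hand": 1,"slide": [-0.085,-0.01,-0.16],"twist": 0.305},
    {"hand": 1,"slide": [-0.125,-0.015,-0.16],"twist": 0.305},
    {"hand": 1,"slide": [-0.158,-0.0185,-0.16],"twist": 0.305},
    {"hand": 1,"slide": [-0.158,-0.0185,-0.14],"twist": 0.305},
    {"hand": 1,"slide": [-0.158,-0.0185,-0.12],"twist": 0.305},
    {"hand": 1,"slide": [-0.158,-0.0185,-0.12],"twist": 0.305},
  ],
)

```text
t: 32.7
eef_pos: [0.5445, 0.3354, 0.1485]
eef_rot: [-0.002, 0.0, 1.0, -0.002]
ft_force: [0.4, -0.4, -1.8]
width: 0.24
finger_force: 29.9
```

```bash
cat > g3.py <<'E'
from h import *
np.set_printoptions(precision=4,suppress=True)
s=manip.get_state();e=np.array(s['eef_pos']);print(s['t'],e,s['eef_rot'],s['ft_force'],s['width'])
for n in ['scene','top','wrist']:
    p=camera(n);P=cloud(p);ok=p['range_z']>0
    print(n,[(round(x['score'],2),w(p,x['location'])) for x in landmark_of(p,'gauge')[:2]])
    q=P[ok&(abs(P[...,0]-e[0])<.13)&(abs(P[...,1]-e[1])<.016)&(P[...,2]>.02)&(P[...,2]<e[2]+.08)]
    for a in np.arange(e[0]-.13,e[0]+.13,.02):
        k=q[(q[:,0]>=a)&(q[:,0]<a+.02)]
        if len(k)>2: print('  x%.3f'%k[:,0].mean(),len(k),'z',np.percentile(k[:,2],[10,50,90]))
E
python3 g3.py
```

```text
32.7 [0.5445 0.3354 0.1485] [-0.0023  0.0004  1.     -0.0017] [ 0.3994 -0.3728 -1.8386] 0.24013167049985631
scene []
  x0.470 32 z [0.0746 0.0905 0.1381]
  x0.485 132 z [0.0361 0.0877 0.1415]
  x0.505 77 z [0.0254 0.1392 0.1557]
  x0.526 71 z [0.0359 0.1618 0.1803]
  x0.541 44 z [0.1681 0.1748 0.1977]
  x0.626 6 z [0.2052 0.2111 0.2129]
top [(0.71, array([0.6276, 0.3397, 0.2124]))]
  x0.469 30 z [0.0706 0.0887 0.1332]
  x0.485 84 z [0.0652 0.1392 0.1474]
  x0.505 102 z [0.0281 0.1456 0.1592]
  x0.519 17 z [0.0249 0.0311 0.0449]
  x0.592 10 z [0.194  0.2017 0.2054]
  x0.604 38 z [0.2013 0.2047 0.2095]
  x0.622 15 z [0.2081 0.2128 0.2177]
wrist []
  x0.470 438 z [0.0869 0.0898 0.137 ]
  x0.485 1461 z [0.1357 0.1427 0.1486]
  x0.505 1562 z [0.1487 0.1543 0.1598]
  x0.525 1678 z [0.1598 0.1653 0.1709]
  x0.541 3875 z [0.1707 0.1804 0.2105]
  x0.560 574 z [0.1796 0.1848 0.2183]
  x0.581 1004 z [0.1895 0.1934 0.1969]
```

Call:
play_rows(
  commands=[
    {"hand": 1,"slide": [0,0,0.01],"twist": 0},
    {"hand": 1,"slide": [0,0,0.02],"twist": 0},
    {"hand": 1,"slide": [0,0,0.026],"twist": 0},
    {"hand": 1,"slide": [0,0,0.032],"twist": 0},
    {"hand": 1,"slide": [0,0,0.038],"twist": 0},
    {"hand": 1,"slide": [0,0,0.044],"twist": 0},
    {"hand": 1,"slide": [0,0,0.05],"twist": 0},
    {"hand": 1,"slide": [0,0,0.056],"twist": 0},
  ],
)

```text
t: 33.8
eef_pos: [0.5469, 0.3367, 0.0955]
eef_rot: [0.001, 0.0, 1.0, 0.0]
ft_force: [2.3, -0.6, 3.3]
width: 0.241
finger_force: 30.0
```

```bash
python3 g3.py
```

```text
33.8 [0.5469 0.3367 0.0955] [0.0006 0.0005 1.     0.0003] [ 2.3411 -0.6319  3.3154] 0.24103311619326215
scene [(0.65, array([ 0.6187, -0.1814,  0.1256]))]
  x0.470 53 z [0.0704 0.1015 0.1173]
  x0.487 93 z [0.034  0.0738 0.1186]
  x0.506 57 z [0.0276 0.1105 0.1216]
  x0.528 55 z [0.0346 0.1204 0.1424]
  x0.543 37 z [0.1152 0.1256 0.1489]
  x0.563 3 z [0.1167 0.1194 0.121 ]
top [(0.58, array([ 0.3457,  0.124 , -0.0042])), (0.49, array([0.6396, 0.3396, 0.1178]))]
  x0.470 45 z [0.0895 0.1155 0.1198]
  x0.487 71 z [0.0676 0.1146 0.1212]
  x0.506 84 z [0.025  0.1129 0.1221]
  x0.593 13 z [0.116  0.1212 0.126 ]
  x0.607 30 z [0.1182 0.1217 0.1245]
  x0.626 21 z [0.1151 0.1179 0.1227]
wrist []
  x0.471 1379 z [0.1113 0.1166 0.1186]
  x0.486 2215 z [0.1102 0.1177 0.1197]
  x0.507 1845 z [0.1144 0.119  0.1209]
  x0.531 3063 z [0.1146 0.1211 0.1507]
  x0.547 2288 z [0.118  0.1223 0.1675]
  x0.559 271 z [0.1155 0.1209 0.1236]
  x0.589 721 z [0.1183 0.121  0.1224]
  x0.600 282 z [0.1163 0.1211 0.1226]
```

Call:
play_rows(
  commands=[
    {"hand": 1,"slide": [0,0,0.006],"twist": 0},
    {"hand": 1,"slide": [0,0,0.012],"twist": 0},
    {"hand": 1,"slide": [0,0,0.018],"twist": 0},
    {"hand": 1,"slide": [0,0,0.024],"twist": 0},
    {"hand": 1,"slide": [0,0,0.03],"twist": 0},
    {"hand": 1,"slide": [0,0,0.036],"twist": 0},
    {"hand": 1,"slide": [0,0,0.041],"twist": 0},
  ],
)

```text
t: 34.8
eef_pos: [0.5457, 0.3367, 0.0539]
eef_rot: [-0.001, 0.0, 1.0, -0.0]
ft_force: [0.1, 0.4, 5.6]
width: 0.243
finger_force: 31.3
```

```bash
python3 g3.py
```

```text
34.8 [0.5457 0.3367 0.0539] [-0.0005  0.0003  1.     -0.0001] [0.1    0.4488 5.5772] 0.2432374009607986
scene []
  x0.471 28 z [0.063  0.087  0.0933]
  x0.485 122 z [0.0306 0.084  0.1226]
  x0.505 60 z [0.0259 0.0768 0.1138]
  x0.526 40 z [0.0288 0.0901 0.1084]
  x0.542 25 z [0.0742 0.087  0.1171]
  x0.571 3 z [0.0565 0.0651 0.0671]
  x0.579 5 z [0.0499 0.052  0.0561]
top [(0.58, array([0.6204, 0.3408, 0.0157])), (0.47, array([ 0.6523, -0.3307, -0.001 ]))]
  x0.470 34 z [0.0744 0.0904 0.1177]
  x0.486 75 z [0.0685 0.1191 0.1268]
  x0.505 74 z [0.0256 0.1064 0.1175]
  x0.516 3 z [0.0967 0.1028 0.1052]
  x0.593 7 z [0.0438 0.0483 0.0502]
  x0.603 21 z [0.0321 0.0397 0.0438]
  x0.619 4 z [0.023  0.0244 0.0276]
wrist []
  x0.471 1580 z [0.0823 0.0893 0.0934]
  x0.485 4230 z [0.1153 0.1228 0.1268]
  x0.505 2346 z [0.107  0.1135 0.1196]
  x0.529 2389 z [0.0835 0.0994 0.1107]
  x0.544 1958 z [0.0798 0.09   0.127 ]
  x0.561 565 z [0.0681 0.0731 0.1006]
```

Call:
play_rows(
  commands=[
    {"hand": 1,"slide": [0,0,0.002],"twist": 0},
    {"hand": 1,"slide": [0,0,0.004],"twist": 0},
    {"hand": 0.35,"slide": [0,0,0.004],"twist": 0},
    {"hand": 0.1,"slide": [0,0,0.004],"twist": 0},
    {"hand": 0.1,"slide": [0,0,0.004],"twist": 0},
  ],
)

```text
t: 35.6
eef_pos: [0.5458, 0.3364, 0.0503]
eef_rot: [-0.0, 0.0, 1.0, -0.0]
ft_force: [0.7, 0.0, -0.0]
width: 0.438
finger_force: 0.0
```

```bash
python3 g3.py
```

```text
35.6 [0.5458 0.3364 0.0503] [-0.0004  0.0003  1.     -0.0002] [ 0.6791  0.0253 -0.0364] 0.43837774799885787
scene [(0.51, array([ 0.7252, -0.1218, -0.0017]))]
  x0.471 25 z [0.0683 0.0848 0.0906]
  x0.487 117 z [0.0315 0.0792 0.113 ]
  x0.505 56 z [0.0256 0.0668 0.1113]
  x0.525 38 z [0.0321 0.0856 0.0966]
  x0.545 21 z [0.0613 0.0751 0.0857]
  x0.560 3 z [0.04   0.0674 0.0696]
  x0.587 3 z [0.0393 0.0418 0.0444]
top [(0.75, array([ 0.5126, -0.1917,  0.0148])), (0.65, array([0.6262, 0.3421, 0.0003]))]
  x0.469 27 z [0.0757 0.0888 0.0931]
  x0.486 87 z [0.0508 0.0922 0.1161]
  x0.505 84 z [0.0262 0.066  0.1132]
  x0.517 6 z [0.066  0.0974 0.103 ]
  x0.593 7 z [0.0286 0.033  0.041 ]
  x0.604 21 z [0.0237 0.0293 0.0338]
  x0.667 3 z [0.0229 0.0241 0.0256]
wrist []
  x0.471 1634 z [0.079  0.0889 0.0916]
  x0.486 4328 z [0.0512 0.0956 0.117 ]
  x0.505 2202 z [0.0724 0.1095 0.1175]
  x0.525 1243 z [0.0863 0.0947 0.102 ]
  x0.545 791 z [0.0721 0.079  0.086 ]
  x0.565 618 z [0.0516 0.0621 0.0699]
```

Call:
play_rows(
  commands=[
    {"hand": 0.1,"slide": [0.01,0,-0.012],"twist": 0},
    {"hand": 0.1,"slide": [0.026,0,-0.018],"twist": 0},
    {"hand": 0.1,"slide": [0.026,0,-0.018],"twist": 0},
    {"hand": 1,"slide": [0.026,0,-0.018],"twist": 0},
    {"hand": 1,"slide": [0.026,0,-0.018],"twist": 0},
    {"hand": 1,"slide": [0.026,0,-0.018],"twist": 0},
    {"hand": 1,"slide": [0.026,0,-0.018],"twist": 0},
    {"hand": 1,"slide": [0.026,0,-0.018],"twist": 0},
  ],
)

```text
t: 36.7
eef_pos: [0.5209, 0.3365, 0.0687]
eef_rot: [0.0, 0.001, 1.0, 0.0]
ft_force: [0.9, 1.7, 2.0]
width: 0.247
finger_force: 30.0
```

```bash
python3 g3.py
```

```text
36.7 [0.5209 0.3365 0.0687] [0.0004 0.0005 1.     0.0001] [0.8714 1.7273 2.0012] 0.24653504769337467
scene [(0.66, array([ 0.6808,  0.3704, -0.0015])), (0.47, array([0.6274, 0.3353, 0.0025]))]
  x0.400 7 z [0.0206 0.0216 0.0238]
  x0.468 14 z [0.0742 0.0843 0.0895]
  x0.484 97 z [0.0324 0.0771 0.1057]
  x0.500 78 z [0.0283 0.0968 0.1214]
  x0.517 37 z [0.0246 0.0725 0.1108]
  x0.547 9 z [0.0606 0.0705 0.078 ]
  x0.566 8 z [0.0394 0.0449 0.05  ]
  x0.582 6 z [0.0357 0.0425 0.0506]
  x0.600 9 z [0.0251 0.0291 0.0386]
top [(0.47, array([ 0.6266,  0.3408, -0.    ])), (0.24, array([ 0.4907,  0.3398, -0.0003]))]
  x0.397 7 z [0.0203 0.0209 0.0227]
  x0.468 18 z [0.0822 0.0887 0.0921]
  x0.480 55 z [0.055  0.0862 0.1092]
  x0.567 24 z [0.0502 0.0614 0.0671]
  x0.580 29 z [0.0411 0.0463 0.0623]
  x0.600 28 z [0.0245 0.0322 0.0411]
  x0.613 3 z [0.0234 0.0249 0.0265]
wrist [(0.58, array([0.6272, 0.3377, 0.0031]))]
  x0.468 525 z [0.0875 0.089  0.0906]
  x0.483 2596 z [0.063  0.0938 0.1127]
  x0.502 3450 z [0.0247 0.1149 0.1223]
  x0.520 1757 z [0.0956 0.1067 0.1431]
  x0.537 378 z [0.0789 0.0884 0.094 ]
  x0.562 9 z [0.0469 0.0477 0.0675]
  x0.608 23 z [0.0258 0.0281 0.0305]
  x0.613 24 z [0.0224 0.0241 0.0258]
```

Call:
play_rows(
  commands=[
    {"hand": 1,"slide": [0,0,-0.04],"twist": 0},
    {"hand": 1,"slide": [0,0,-0.085],"twist": 0},
    {"hand": 1,"slide": [0,0,-0.13],"twist": 0},
    {"hand": 1,"slide": [0.03,-0.006,-0.135],"twist": -0.1},
    {"hand": 1,"slide": [0.07,-0.015,-0.135],"twist": -0.2},
    {"hand": 1,"slide": [0.11,-0.024,-0.135],"twist": -0.305},
    {"hand": 1,"slide": [0.1435,-0.0315,-0.135],"twist": -0.305},
    {"hand": 1,"slide": [0.1435,-0.0315,-0.118],"twist": -0.305},
    {"hand": 1,"slide": [0.1435,-0.0315,-0.118],"twist": -0.305},
  ],
)

```text
t: 37.9
eef_pos: [0.3745, 0.3039, 0.1851]
eef_rot: [-0.002, -0.152, 0.988, -0.001]
ft_force: [0.1, 0.4, -1.0]
width: 0.243
finger_force: 30.0
```

```bash
cat > g4.py <<'E'
from h import *
np.set_printoptions(precision=4,suppress=True)
s=manip.get_state();e=np.array(s['eef_pos']);print(s['t'],e,s['eef_rot'],s['ft_force'],s['width'])
U=np.array([.954,.3]);V=np.array([-.3,.954])
for n in ['wrist','scene','top']:
    p=camera(n);P=cloud(p);ok=p['range_z']>0
    print(n,[(round(x['score'],2),w(p,x['location'])) for x in landmark_of(p,'gauge')[:2]])
    u=(P[...,:2]-e[:2])@U; v=(P[...,:2]-e[:2])@V
    q=ok&(abs(v)<.012)&(P[...,2]>.06)&(P[...,2]<e[2]+.075)
    for a in np.arange(-.05,.15,.015):
        k=q&(u>=a)&(u<a+.015)
        if k.sum()>2: print('  u%.3f'%u[k].mean(),k.sum(),'z',np.percentile(P[k][:,2],[10,50,90]),'v',v[k].mean())
E
python3 g4.py
```

```text
37.9 [0.3745 0.3039 0.1851] [-0.0018 -0.1521  0.9884 -0.0011] [ 0.1186  0.439  -1.0482] 0.24261994008118554
wrist [(0.86, array([0.4747, 0.3335, 0.1153]))]
  u-0.036 76 z [0.2232 0.2243 0.2253] v -2.3510119666347703e-05
  u-0.028 1907 z [0.227  0.2321 0.2361] v -3.2003638035617834e-05
  u-0.012 1180 z [0.2208 0.2282 0.2382] v -5.8781617893873774e-05
  u0.002 809 z [0.2098 0.2163 0.2263] v -8.98169077009876e-05
  u0.016 344 z [0.1964 0.2043 0.2093] v 0.00018140271479629214
  u0.027 17 z [0.1857 0.1884 0.1924] v 0.0007001035461747488
  u0.090 40 z [0.1384 0.1413 0.1443] v 0.0003969872373471784
  u0.107 9 z [0.1214 0.1231 0.1235] v 0.0001598991942885167
scene [(0.58, array([0.4801, 0.3369, 0.1157]))]
  u-0.028 33 z [0.2238 0.2315 0.2386] v -0.003004917327652391
  u-0.012 31 z [0.2109 0.2308 0.2407] v -0.00195412657842504
  u0.000 18 z [0.2185 0.231  0.2498] v 0.007625497955375125
  u0.036 10 z [0.1699 0.1812 0.19  ] v -0.009375894341196823
  u0.047 14 z [0.1582 0.1711 0.1845] v -0.008039966230859246
  u0.060 12 z [0.1572 0.176  0.1773] v -0.004319544597427608
  u0.076 8 z [0.1419 0.1508 0.1562] v -0.005924100632617316
  u0.098 11 z [0.0776 0.0867 0.0887] v -0.0006249555995725274
  u0.106 23 z [0.0667 0.084  0.0941] v -0.0006602786885956266
  u0.120 28 z [0.0682 0.0896 0.0975] v 0.0019721369765026233
  u0.140 5 z [0.0611 0.0666 0.0753] v -0.005682028111952086
top [(0.5, array([0.4811, 0.3357, 0.12  ])), (0.4, array([ 0.6203, -0.1838,  0.1221]))]
  u0.047 43 z [0.1722 0.1804 0.1859] v -0.0021236679238280636
  u0.062 30 z [0.1617 0.1727 0.1783] v -0.0008090803365945945
  u0.078 27 z [0.1443 0.1525 0.1578] v -0.001119121813818986
  u0.093 31 z [0.088  0.1396 0.1468] v -0.00037591841139217455
  u0.106 25 z [0.0655 0.0932 0.1284] v -0.0005635476451735848
  u0.122 32 z [0.0733 0.0893 0.0975] v -0.001964377359507359
  u0.137 15 z [0.063  0.0653 0.072 ] v -0.0016581072489027862
```

Call:
play_rows(
  commands=[
    {"hand": 1,"slide": [0,0,0.012],"twist": 0},
    {"hand": 1,"slide": [0,0,0.024],"twist": 0},
    {"hand": 1,"slide": [0,0,0.03],"twist": 0},
    {"hand": 1,"slide": [-0.004,0,0.031],"twist": 0},
    {"hand": 1,"slide": [-0.009,0,0.026],"twist": 0},
    {"hand": 1,"slide": [-0.014,0,0.021],"twist": 0},
    {"hand": 1,"slide": [-0.019,0,0.017],"twist": 0},
    {"hand": 1,"slide": [-0.024,0,0.013],"twist": 0},
    {"hand": 1,"slide": [-0.029,0,0.009],"twist": 0},
  ],
)

```text
t: 39.1
eef_pos: [0.4046, 0.3139, 0.1781]
eef_rot: [-0.0, -0.152, 0.988, 0.0]
ft_force: [-2.9, -1.1, -2.6]
width: 0.248
finger_force: 30.0
```

```bash
python3 g4.py
```

```text
39.1 [0.4046 0.3139 0.1781] [-0.0002 -0.1515  0.9885  0.    ] [-2.9356 -1.124  -2.5875] 0.24805406605701338
wrist [(0.89, array([0.481 , 0.3382, 0.0894]))]
  u-0.027 2015 z [0.2245 0.229  0.2329] v 2.3871987513150587e-05
  u-0.012 911 z [0.2166 0.2276 0.2339] v -7.156851434805615e-05
  u0.002 524 z [0.1996 0.2089 0.2202] v 6.346666308906455e-05
  u0.017 175 z [0.1809 0.1879 0.1966] v -0.00020334242320344887
  u0.033 170 z [0.1536 0.1669 0.1766] v 0.00017665096882636474
  u0.042 127 z [0.1554 0.1571 0.1587] v -0.00011669896351001671
scene [(0.48, array([0.4828, 0.3366, 0.0916]))]
  u-0.027 39 z [0.2147 0.227  0.2329] v -0.0023500733958429685
  u-0.011 32 z [0.1879 0.2161 0.2326] v -0.0017272018591859134
  u0.001 15 z [0.2093 0.2224 0.2358] v 0.008952066233260695
  u0.025 3 z [0.1425 0.1433 0.1482] v -0.005572276477882582
  u0.030 14 z [0.1466 0.1542 0.1643] v -0.008921236008600609
  u0.047 9 z [0.1254 0.1498 0.1586] v -0.007787694925256385
  u0.066 23 z [0.0748 0.086  0.1215] v -0.003986594365225371
  u0.078 14 z [0.0612 0.0841 0.0959] v -0.001618384345078523
  u0.090 17 z [0.065  0.0801 0.0972] v 0.002060116233743248
  u0.109 5 z [0.0617 0.0693 0.0709] v -0.005889257115984159
top [(0.47, array([0.4809, 0.3442, 0.0873]))]
  u0.048 28 z [0.1328 0.1438 0.1593] v -0.0020743994548831084
  u0.063 32 z [0.0906 0.1219 0.1325] v -0.002227269003378879
  u0.078 29 z [0.0726 0.0951 0.11  ] v 0.0008394804571190287
  u0.092 27 z [0.0684 0.0887 0.0986] v -0.0026344663342616815
  u0.106 14 z [0.0623 0.0673 0.0712] v -0.0012266256073918764
```

Call:
play_rows(
  commands=[
    {"hand": 1,"slide": [-0.005,0,-0.003],"twist": 0},
    {"hand": 1,"slide": [-0.01,0,-0.006],"twist": 0},
    {"hand": 1,"slide": [-0.015,0,-0.009],"twist": 0},
    {"hand": 1,"slide": [-0.02,0,-0.011],"twist": 0},
    {"hand": 1,"slide": [-0.025,0,-0.012],"twist": 0},
    {"hand": 1,"slide": [-0.03,0,-0.013],"twist": 0},
    {"hand": 1,"slide": [-0.034,0,-0.013],"twist": 0},
  ],
)

```text
t: 40.1
eef_pos: [0.4374, 0.3242, 0.1908]
eef_rot: [0.0, -0.151, 0.988, 0.0]
ft_force: [-3.1, -1.2, -1.3]
width: 0.243
finger_force: 30.0
```

```bash
python3 g4.py|head -9
```

```text
40.1 [0.4374 0.3242 0.1908] [ 0.0001 -0.1515  0.9885  0.0001] [-3.0727 -1.1847 -1.3396] 0.2426056233822255
wrist []
  u-0.026 1767 z [0.2425 0.246  0.2484] v -4.777157131807802e-05
  u-0.015 969 z [0.2396 0.2487 0.2504] v -1.3568232320815471e-05
  u0.002 212 z [0.2137 0.2267 0.2382] v -9.965989345590361e-05
scene [(0.44, array([0.4829, 0.3385, 0.0845]))]
  u-0.026 43 z [0.2235 0.2449 0.2503] v -0.0030019663532288117
  u-0.014 36 z [0.1938 0.2251 0.2519] v -0.0030465711266201784
  u0.003 29 z [0.1536 0.1714 0.2443] v -3.1429344609730265e-05
```

Call:
play_rows(
  commands=[
    {"hand": 1,"slide": [0.003,0,0.002],"twist": 0},
    {"hand": 1,"slide": [0.001,0,0.009],"twist": 0},
    {"hand": 1,"slide": [-0.0015,0,0.016],"twist": 0},
    {"hand": 1,"slide": [-0.004,0,0.023],"twist": 0},
    {"hand": 1,"slide": [-0.0065,0,0.03],"twist": 0},
    {"hand": 1,"slide": [-0.009,0,0.037],"twist": 0},
  ],
)

```text
t: 41.0
eef_pos: [0.4462, 0.3266, 0.1531]
eef_rot: [0.0, -0.151, 0.988, -0.0]
ft_force: [0.8, -1.0, 1.4]
width: 0.242
finger_force: 30.0
```

```bash
python3 g4.py|head -9
```

```text
41.0 [0.4462 0.3266 0.1531] [ 0.0004 -0.1514  0.9885 -0.0001] [ 0.7994 -1.0053  1.4297] 0.24176957722248224
wrist []
  u-0.026 1857 z [0.2045 0.2081 0.2106] v 8.607725187178873e-06
  u-0.015 876 z [0.1993 0.2108 0.2125] v 4.69366323311907e-05
  u0.002 232 z [0.1754 0.1887 0.2005] v 0.00010743071672853902
scene [(0.49, array([0.4951, 0.3427, 0.0484]))]
  u-0.026 41 z [0.1881 0.2038 0.2116] v -0.0032487775868989383
  u-0.012 39 z [0.1616 0.1898 0.2113] v -0.003119746024507803
  u0.003 26 z [0.1177 0.1324 0.2103] v 0.0015018242285315478
```

Call:
play_rows(
  commands=[
    {"hand": 1,"slide": [-0.0025,0,0.006],"twist": 0},
    {"hand": 1,"slide": [-0.005,0,0.013],"twist": 0},
    {"hand": 0.1,"slide": [-0.005,0,0.013],"twist": 0},
    {"hand": 0.1,"slide": [-0.005,0,0.013],"twist": 0},
    {"hand": 0.1,"slide": [-0.0045,0,0.01],"twist": 0},
    {"hand": 0.1,"slide": [-0.0035,0,0.0075],"twist": 0},
  ],
)

```text
t: 41.9
eef_pos: [0.4484, 0.328, 0.1463]
eef_rot: [-0.0, -0.152, 0.988, 0.0]
ft_force: [0.7, -0.1, -0.2]
width: 0.445
finger_force: 0.0
```

```bash
python3 g4.py|head -10
```

```text
41.9 [0.4484 0.328  0.1463] [-0.0002 -0.1517  0.9884  0.0001] [ 0.6769 -0.1069 -0.2429] 0.44504677492130174
wrist [(0.65, array([0.5008, 0.3415, 0.0255]))]
  u-0.011 1509 z [0.1856 0.1902 0.1925] v -0.0017993302675959877
  u-0.002 524 z [0.1891 0.1931 0.1943] v -0.0018749002991031184
  u0.018 176 z [0.0928 0.0947 0.0971] v 0.0005350295898543237
  u0.026 6 z [0.0627 0.0693 0.0982] v 0.0034287139346173986
scene [(0.6, array([0.3843, 0.1366, 0.0016])), (0.53, array([0.5028, 0.343 , 0.0268]))]
  u-0.010 37 z [0.1645 0.1881 0.1951] v -0.004538723757087374
  u0.001 29 z [0.1191 0.1465 0.1916] v -0.005183552259057909
  u0.018 29 z [0.074  0.0939 0.1124] v -0.004915424257174003
```

Call:
play_rows(
  commands=[
    {"hand": 1,"slide": [0,-0.001,0],"twist": 0},
    {"hand": 1,"slide": [0,-0.001,0],"twist": 0},
    {"hand": 1,"slide": [0,-0.001,0],"twist": 0},
    {"hand": 1,"slide": [0,-0.001,0],"twist": 0},
    {"hand": 1,"slide": [0,-0.001,0],"twist": 0},
  ],
)

```text
t: 42.7
eef_pos: [0.4491, 0.3267, 0.1461]
eef_rot: [-0.0, -0.151, 0.988, -0.0]
ft_force: [0.4, -0.0, -0.5]
width: 0.249
finger_force: 30.0
```

Call:
play_rows(
  commands=[
    {"hand": 1,"slide": [0.003,0,-0.009],"twist": 0},
    {"hand": 1,"slide": [0.0065,0,-0.018],"twist": 0},
    {"hand": 1,"slide": [0.01,0,-0.027],"twist": 0},
    {"hand": 1,"slide": [0.013,0,-0.036],"twist": 0},
    {"hand": 1,"slide": [0.0165,0,-0.045],"twist": 0},
    {"hand": 1,"slide": [0.02,0,-0.0545],"twist": 0},
  ],
)

```text
t: 43.3
eef_pos: [0.4296, 0.3207, 0.2016]
eef_rot: [0.0, -0.152, 0.988, 0.0]
ft_force: [0.1, -0.2, -0.5]
width: 0.247
finger_force: 30.0
```

```bash
python3 g4.py|head -9
```

```text
43.3 [0.4296 0.3207 0.2016] [ 0.     -0.1516  0.9884  0.0001] [ 0.1234 -0.1639 -0.4865] 0.24654335331698912
wrist [(0.9, array([0.4734, 0.335 , 0.0786]))]
  u-0.010 1907 z [0.2267 0.2457 0.2491] v -6.373709171925577e-05
  u-0.001 798 z [0.2029 0.2482 0.25  ] v 4.2848641999620275e-05
  u0.017 189 z [0.1487 0.1502 0.1574] v -0.0002687516971862441
  u0.038 23 z [0.0865 0.0874 0.0885] v -0.0009916802047322296
  u0.044 10 z [0.0649 0.0723 0.0799] v 0.0016597025791856121
scene [(0.46, array([0.4829, 0.3377, 0.0815]))]
  u-0.010 55 z [0.2157 0.2399 0.2509] v 0.0008533246986671311
```

Call:
play_rows(
  commands=[
    {"hand": 1,"slide": [-0.0045,0,0],"twist": 0},
    {"hand": 1,"slide": [-0.009,0,0],"twist": 0},
    {"hand": 1,"slide": [-0.0135,0,-0.002],"twist": 0},
    {"hand": 1,"slide": [-0.018,0,-0.004],"twist": 0},
    {"hand": 1,"slide": [-0.0225,0,-0.005],"twist": 0},
    {"hand": 1,"slide": [-0.027,0,-0.006],"twist": 0},
    {"hand": 1,"slide": [-0.0315,0,-0.007],"twist": 0},
    {"hand": 1,"slide": [-0.036,0,-0.008],"twist": 0},
    {"hand": 1,"slide": [-0.0405,0,-0.008],"twist": 0},
    {"hand": 1,"slide": [-0.045,0,-0.009],"twist": 0},
    {"hand": 1,"slide": [-0.0495,0,-0.009],"twist": 0},
    {"hand": 1,"slide": [-0.054,0,-0.009],"twist": 0},
  ],
)

```text
t: 44.8
eef_pos: [0.4818, 0.3372, 0.2097]
eef_rot: [-0.0, -0.152, 0.988, 0.0]
ft_force: [-2.0, -0.1, -0.4]
width: 0.25
finger_force: 30.0
```

```bash
cat > g5.py <<'E'
from h import *
import sys
np.set_printoptions(precision=4,suppress=True)
s=manip.get_state();e=np.array(s['eef_pos']);print(s['t'],e,s['eef_rot'],s['ft_force'],s['width'])
q=s['eef_rot'];a=2*np.arctan2(q[2],q[1])-np.pi/2;V=np.array([np.cos(a),np.sin(a)]);U=np.array([V[1],-V[0]])
p=camera('wrist');P=cloud(p);ok=p['range_z']>0
L=landmark_of(p,'gauge');t=w(p,L[0]['location']) if L else None
if L: print('tip',L[0]['score'],t,'uv',(t[:2]-e[:2])@U,(t[:2]-e[:2])@V)
u=(P[...,:2]-e[:2])@U; v=(P[...,:2]-e[:2])@V
# near (robot-side) contour of the gauge per height, v within 3 mm
for z in np.arange(e[2]-.06,e[2]+.06,.006):
    k=ok&(abs(v)<.004)&(abs(P[...,2]-z)<.003)&(u<.01)&(u>-.05)
    if k.sum()>2: print('  z-e %.3f'%(P[k][:,2].mean()-e[2]),k.sum(),'u',np.percentile(u[k],[10,50,90]))
E
python3 g5.py
```

```text
44.8 [0.4818 0.3372 0.2097] [-0.     -0.1515  0.9885  0.0001] [-1.9898 -0.1064 -0.3985] 0.2496369978768826
tip 0.75 [0.4798 0.3395 0.0758] uv -0.0012168176699497307 0.002859112488865615
  z-e -0.058 7 u [-0.0148 -0.0146 -0.0142]
  z-e -0.054 60 u [-0.0145 -0.0131 -0.0116]
  z-e -0.048 17 u [-0.012  -0.0117 -0.0113]
  z-e -0.042 22 u [-0.0122 -0.012  -0.0116]
  z-e -0.036 28 u [-0.0126 -0.0123 -0.0118]
  z-e -0.030 26 u [-0.0128 -0.0126 -0.012 ]
  z-e -0.024 28 u [-0.013  -0.0127 -0.0125]
  z-e -0.018 31 u [-0.0135 -0.0132 -0.0129]
  z-e -0.012 35 u [-0.0136 -0.0133 -0.013 ]
  z-e -0.006 33 u [-0.0144 -0.0136 -0.0133]
  z-e -0.000 40 u [-0.0147 -0.0141 -0.0136]
  z-e 0.006 47 u [-0.015  -0.0143 -0.0139]
  z-e 0.012 50 u [-0.0153 -0.0147 -0.0142]
  z-e 0.018 64 u [-0.0155 -0.0149 -0.0145]
  z-e 0.024 61 u [-0.0158 -0.0152 -0.0148]
  z-e 0.030 78 u [-0.0159 -0.0154 -0.0151]
  z-e 0.036 73 u [-0.0162 -0.0157 -0.0152]
  z-e 0.043 183 u [-0.0164 -0.0155 -0.0141]
  z-e 0.046 603 u [-0.013  -0.0067 -0.0002]
```

Call:
play_rows(
  commands=[
    {"hand": 1,"slide": [-0.003,0,0],"twist": 0},
    {"hand": 1,"slide": [-0.0065,0,0],"twist": 0},
    {"hand": 1,"slide": [-0.0075,0,0],"twist": 0},
  ],
)

```text
t: 45.2
eef_pos: [0.489, 0.3394, 0.2098]
eef_rot: [0.0, -0.152, 0.988, 0.0]
ft_force: [-1.7, -0.0, -1.0]
width: 0.249
finger_force: 30.0
```

```bash
python3 g5.py | sed -n '1,2p;5,20p'
```

```text
45.2 [0.489  0.3394 0.2098] [ 0.0002 -0.1515  0.9885  0.0001] [-1.7264 -0.0111 -0.9647] 0.24929686161154635
tip 0.95 [0.4788 0.3372 0.0776] uv -0.01036314548150488 0.0009507113322717131
  z-e -0.048 24 u [-0.0162 -0.0159 -0.0157]
  z-e -0.042 26 u [-0.0162 -0.0159 -0.0156]
  z-e -0.036 29 u [-0.0162 -0.0159 -0.0154]
  z-e -0.030 26 u [-0.016  -0.0158 -0.0154]
  z-e -0.024 33 u [-0.0163 -0.016  -0.0154]
  z-e -0.018 37 u [-0.0162 -0.016  -0.0156]
  z-e -0.012 38 u [-0.0162 -0.0159 -0.0155]
  z-e -0.006 40 u [-0.0163 -0.0159 -0.0155]
  z-e -0.000 50 u [-0.0165 -0.016  -0.0156]
  z-e 0.006 47 u [-0.0165 -0.016  -0.0155]
  z-e 0.012 59 u [-0.0166 -0.016  -0.0156]
  z-e 0.018 66 u [-0.0166 -0.016  -0.0153]
  z-e 0.024 72 u [-0.0166 -0.016  -0.0155]
  z-e 0.030 88 u [-0.0166 -0.0159 -0.0154]
  z-e 0.036 84 u [-0.0163 -0.0158 -0.0154]
  z-e 0.043 172 u [-0.0164 -0.0155 -0.0143]
```

Call:
play_rows(
  commands=[
    {"hand": 1,"slide": [0,0,-0.03],"twist": 0},
    {"hand": 1,"slide": [0,0,-0.07],"twist": 0},
    {"hand": 1,"slide": [0.002,-0.01,-0.11],"twist": 0},
    {"hand": 1,"slide": [0.01,-0.04,-0.11],"twist": 0.05},
    {"hand": 1,"slide": [0.02,-0.08,-0.11],"twist": 0.1},
    {"hand": 1,"slide": [0.03,-0.12,-0.11],"twist": 0.17},
    {"hand": 1,"slide": [0.04,-0.16,-0.11],"twist": 0.17},
    {"hand": 1,"slide": [0.05,-0.2,-0.11],"twist": 0.17},
    {"hand": 1,"slide": [0.06,-0.24,-0.11],"twist": 0.17},
    {"hand": 1,"slide": [0.07,-0.28,-0.11],"twist": 0.17},
    {"hand": 1,"slide": [0.08,-0.32,-0.11],"twist": 0.17},
    {"hand": 1,"slide": [0.09,-0.36,-0.11],"twist": 0.17},
  ],
)

```text
t: 46.5
eef_pos: [0.511, -0.0331, 0.3201]
eef_rot: [0.001, -0.067, 0.998, 0.0]
ft_force: [1.3, -0.2, -0.3]
width: 0.249
finger_force: 30.0
```

```bash
python3 g5.py | sed -n '1,2p;4,30p'
```

```text
46.5 [ 0.511  -0.0331  0.3201] [ 0.0011 -0.067   0.9978  0.    ] [ 1.3265 -0.1712 -0.2602] 0.24923165289921537
tip 0.62 [ 0.5033 -0.0348  0.1882] uv -0.007837172538872002 -0.000709514301178554
  z-e -0.054 62 u [-0.0189 -0.0172 -0.0155]
  z-e -0.048 23 u [-0.0159 -0.0156 -0.0152]
  z-e -0.042 24 u [-0.016  -0.0156 -0.015 ]
  z-e -0.036 28 u [-0.0159 -0.0156 -0.0153]
  z-e -0.030 32 u [-0.016  -0.0157 -0.0154]
  z-e -0.024 30 u [-0.0161 -0.0157 -0.0153]
  z-e -0.018 35 u [-0.0161 -0.0158 -0.0153]
  z-e -0.012 38 u [-0.0161 -0.0157 -0.0153]
  z-e -0.006 41 u [-0.0163 -0.0157 -0.0153]
  z-e 0.000 47 u [-0.0165 -0.016  -0.0154]
  z-e 0.006 50 u [-0.0166 -0.0159 -0.0153]
  z-e 0.012 57 u [-0.0167 -0.016  -0.0155]
  z-e 0.018 69 u [-0.0165 -0.0159 -0.0154]
  z-e 0.024 69 u [-0.0166 -0.0161 -0.0155]
  z-e 0.030 84 u [-0.0165 -0.0161 -0.0155]
  z-e 0.036 88 u [-0.0164 -0.0159 -0.0154]
  z-e 0.043 168 u [-0.0164 -0.0157 -0.0145]
  z-e 0.046 619 u [-0.0136 -0.0072 -0.0002]
```

Call:
play_rows(
  commands=[
    {"hand": 1,"slide": [0.003,-0.04,0],"twist": 0},
    {"hand": 1,"slide": [0.006,-0.08,0],"twist": 0},
    {"hand": 1,"slide": [0.009,-0.12,0.01],"twist": 0},
    {"hand": 1,"slide": [0.012,-0.15,0.02],"twist": 0},
    {"hand": 1,"slide": [0.012,-0.1615,0.04],"twist": 0},
    {"hand": 1,"slide": [0.012,-0.1615,0.045],"twist": 0},
    {"hand": 1,"slide": [0.012,-0.1615,0.045],"twist": 0},
  ],
)

```text
t: 47.3
eef_pos: [0.5203, -0.1918, 0.274]
eef_rot: [-0.001, -0.067, 0.998, 0.0]
ft_force: [0.8, -0.6, 0.7]
width: 0.249
finger_force: 30.0
```

```bash
cat > r.py <<'E'
from h import *
np.set_printoptions(precision=4,suppress=True)
s=manip.get_state();e=np.array(s['eef_pos']);print(s['t'],e,s['eef_rot'],s['ft_force'])
a=2*np.arctan2(s['eef_rot'][2],s['eef_rot'][1])-np.pi/2;V=np.array([np.cos(a),np.sin(a)]);U=np.array([V[1],-V[0]])
print('gauge axis xy',e[:2]-.005*U,'tip z',e[2]-.132)
for n in ['wrist','scene','top']:
    p=camera(n);P=cloud(p);ok=p['range_z']>0
    for t in ['stopper_ring','gauge','bottle']: print(n,t,[(round(x['score'],2),w(p,x['location'])) for x in landmark_of(p,t)[:3] if abs(w(p,x['location'])[1]+.195)<.04])
    k=ok&(np.hypot(P[...,0]-.516,P[...,1]+.1955)<.02)&(abs(P[...,2]-.0925)<.006)
    if k.sum()>5: q=P[k];print('  stop',k.sum(),q.min(0),q.max(0),(q.min(0)+q.max(0))/2,np.median(q[:,2]))
    k=ok&(np.hypot(P[...,0]-.516,P[...,1]+.1955)<.04)&(abs(P[...,2]-.024)<.004)
    if n=='wrist': cv2.imwrite('pics/r%d.png'%(s['t']*100),cv2.resize(p['image'][120:360,140:380,::-1],None,fx=2.5,fy=2.5))
E
python3 r.py; ls pics
```

```text
47.3 [ 0.5203 -0.1918  0.274 ] [-0.0006 -0.0672  0.9977  0.0003] [ 0.7585 -0.5883  0.7318]
gauge axis xy [ 0.5154 -0.1925] tip z 0.1420473168760844
wrist stopper_ring [(0.81, array([ 0.5179, -0.1994,  0.0925]))]
wrist gauge [(0.69, array([ 0.5113, -0.1932,  0.1387]))]
wrist bottle []
  stop 374 [ 0.5018 -0.2085  0.0865] [ 0.5279 -0.183   0.0953] [ 0.5148 -0.1957  0.0909] 0.09324018888707584
scene stopper_ring [(0.5, array([ 0.513 , -0.1941,  0.0922]))]
scene gauge [(0.53, array([ 0.5151, -0.1922,  0.1435]))]
scene bottle [(0.71, array([ 0.5125, -0.1936,  0.0131]))]
  stop 53 [ 0.5008 -0.209   0.0866] [ 0.5313 -0.1837  0.0978] [ 0.5161 -0.1963  0.0922] 0.09297032306561943
top stopper_ring [(0.48, array([ 0.5156, -0.1925,  0.0949])), (0.39, array([ 0.6228, -0.1841,  0.311 ]))]
top gauge []
top bottle []
  stop 18 [ 0.5093 -0.1949  0.0903] [ 0.5252 -0.1826  0.0977] [ 0.5172 -0.1887  0.094 ] 0.09331049521126487
a.png
b.png
c.png
cw.png
g.png
g2.png
l.png
r4730.png
s2130.png
s2275.png
s2410.png
w1.png
```

```bash
cat > fit.py <<'E'
from h import *
from scipy.optimize import least_squares
from scipy.spatial import ConvexHull
np.set_printoptions(precision=4,suppress=True)
s=manip.get_state();e=np.array(s['eef_pos']);print(s['t'],e,s['ft_force'])
for i in range(3):
    p=camera('wrist');P=cloud(p);ok=p['range_z']>0
    k=ok&(np.hypot(P[...,0]-.516,P[...,1]+.1955)<.018)&(P[...,2]>.0905)&(P[...,2]<.097)
    q=P[k]; h=q[ConvexHull(q[:,:2]).vertices,:2]
    f=lambda a:np.hypot(h[:,0]-a[0],h[:,1]-a[1])-.0135
    o=least_squares(f,[.516,-.1955],loss='soft_l1',f_scale=.0005)
    print('stopper',o.x,'res',np.abs(f(o.x)).mean(),len(h),'z',np.median(q[:,2]))
    r=np.hypot(P[...,0]-e[0]+.005,P[...,1]-e[1])
    def cyl(lo,hi,R):
        b=P[ok&(r<R+.004)&(P[...,2]>e[2]+lo)&(P[...,2]<e[2]+hi)]
        g=lambda a:np.hypot(b[:,0]-a[0],b[:,1]-a[1])-R
        o=least_squares(g,[e[0]-.004,e[1]],loss='soft_l1',f_scale=.0005); return len(b),o.x,np.abs(g(o.x)).mean()
    print(' barrel low',cyl(-.048,-.026,.011),'high',cyl(-.026,-.004,.011),'nose',cyl(-.108,-.062,.008))
E
python3 fit.py
```

```text
47.9 [ 0.5204 -0.1928  0.2747] [-0.1316  0.7379 -1.9953]
stopper [ 0.5155 -0.196 ] res 0.0004522352460723269 24 z 0.09328518495252906
 barrel low (254, array([ 0.5155, -0.1933]), np.float64(0.00011227541215517588)) high (309, array([ 0.5154, -0.1934]), np.float64(0.00014807470065892418)) nose (75, array([ 0.5158, -0.1932]), np.float64(0.00011863079485677081))
stopper [ 0.5157 -0.1959] res 0.0004700886904173615 23 z 0.09319356517870869
 barrel low (247, array([ 0.5155, -0.1934]), np.float64(0.00012190717729738105)) high (323, array([ 0.5154, -0.1934]), np.float64(0.00013274823314590197)) nose (74, array([ 0.5158, -0.1933]), np.float64(0.00012111051771909067))
stopper [ 0.5156 -0.196 ] res 0.00037444085515091706 18 z 0.09321397702558143
 barrel low (254, array([ 0.5155, -0.1934]), np.float64(0.0001182171970047653)) high (321, array([ 0.5154, -0.1935]), np.float64(0.00014752086752774308)) nose (74, array([ 0.5158, -0.1934]), np.float64(0.00011777982139596073))
```

View pics/r4730.png

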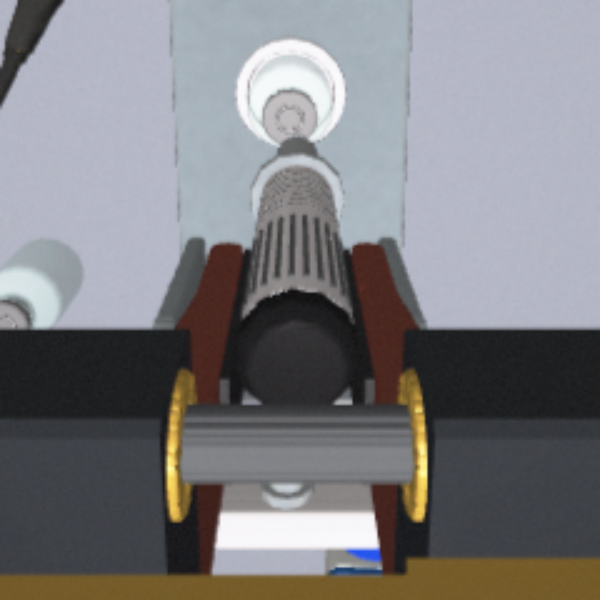

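The view shows the ring on the stopper at (289,118), just ahead of the gauge nose at (297,150). The fits leave a 2.7 mm correction.

Call:
play_rows(
  commands=[
    {"hand": 1,"slide": [0.0008,-0.0026,0.01],"twist": 0},
    {"hand": 1,"slide": [0.0008,-0.0026,0.02],"twist": 0},
    {"hand": 1,"slide": [0.0008,-0.0026,0.03],"twist": 0},
    {"hand": 1,"slide": [0.0008,-0.0026,0.035],"twist": 0},
    {"hand": 1,"slide": [0.0008,-0.0026,0.035],"twist": 0},
    {"hand": 1,"slide": [0.0008,-0.0026,0.035],"twist": 0},
  ],
)

```text
t: 48.65
eef_pos: [0.5199, -0.1956, 0.2396]
eef_rot: [-0.0, -0.067, 0.998, -0.0]
ft_force: [-0.2, -0.9, -1.2]
width: 0.246
finger_force: 30.0
```

```bash
python3 fit.py; python3 g5.py | sed -n '1,2p;$p'
```

```text
48.65 [ 0.5199 -0.1956  0.2396] [-0.1749 -0.9176 -1.177 ]
stopper [ 0.5155 -0.1956] res 0.0004142210314884856 22 z 0.09312363874339744
 barrel low (242, array([ 0.515 , -0.1962]), np.float64(0.00012508829448010705)) high (328, array([ 0.515 , -0.1962]), np.float64(0.00014167803970168655)) nose (74, array([ 0.5153, -0.1961]), np.float64(0.00012199360873760015))
stopper [ 0.5156 -0.1956] res 0.0002946603201749385 20 z 0.09315477793278043
 barrel low (250, array([ 0.5152, -0.1962]), np.float64(0.00013060248414511151)) high (319, array([ 0.5151, -0.1962]), np.float64(0.00014325315460661734)) nose (76, array([ 0.5155, -0.1962]), np.float64(0.00013112943213833432))
stopper [ 0.5157 -0.1957] res 0.00042568568998286894 21 z 0.09304945787846466
 barrel low (247, array([ 0.5153, -0.1962]), np.float64(0.00012001596634451952)) high (328, array([ 0.5152, -0.1962]), np.float64(0.0001397074106954319)) nose (76, array([ 0.5156, -0.1961]), np.float64(0.00012390930850820453))
48.8 [ 0.5202 -0.1956  0.2401] [ 0.0004 -0.0671  0.9977 -0.0001] [ 0.112  -0.1796 -1.2774] 0.244512890977989
tip 0.81 [ 0.5107 -0.1957  0.106 ] uv -0.009429245974975421 0.001209838685770439
  z-e 0.046 618 u [-0.0135 -0.0069 -0.0004]
```

Call:
play_rows(
  commands=[
    {"hand": 1,"slide": [0,0.0004,0.006],"twist": 0},
    {"hand": 1,"slide": [0,0.0004,0.011],"twist": 0},
    {"hand": 1,"slide": [0,0.0004,0.014],"twist": 0},
    {"hand": 1,"slide": [0,0.0004,0.016],"twist": 0},
    {"hand": 1,"slide": [0,0.0004,0.018],"twist": 0},
    {"hand": 1,"slide": [0,0.0004,0.018],"twist": 0},
    {"hand": 1,"slide": [0,0.0004,0.018],"twist": 0},
  ],
)

```text
t: 49.6
eef_pos: [0.5199, -0.1952, 0.2218]
eef_rot: [0.0, -0.067, 0.998, 0.0]
ft_force: [-1.2, 0.7, 1.0]
width: 0.252
finger_force: 30.0
```

```bash
cat > z.py <<'E'
from h import *
np.set_printoptions(precision=4,suppress=True)
F=[]
for i in range(6):
    s=manip.get_state();F.append(s['ft_force']);e=np.array(s['eef_pos']);p=camera('wrist')
    if i%2==0:
        P=cloud(p);ok=p['range_z']>0
        c=ok&(np.hypot(P[...,0]-.5152,P[...,1]+.1962)<.008)&(P[...,2]>e[2]+.035)&(P[...,2]<e[2]+.055)
        q=ok&(np.hypot(P[...,0]-.5156,P[...,1]+.1958)<.012)&(abs(P[...,2]-.093)<.004)
        cz=np.median(P[c][:,2]);sz=np.median(P[q][:,2]);print(e,'cap',c.sum(),cz,'stop',q.sum(),sz,'diff',cz-sz)
print(s['t'],'F',np.mean(F,0),np.array(F)[:,2])
E
python3 z.py; python3 fit.py | tail -2
```

```text
[ 0.5199 -0.1952  0.2218] cap 883 0.2681121035224232 stop 210 0.09338010835292865 diff 0.17473199516949456
[ 0.5199 -0.1952  0.2218] cap 894 0.26811723665941173 stop 214 0.09337216159914782 diff 0.1747450750602639
[ 0.5199 -0.1951  0.2218] cap 893 0.2681080534912258 stop 214 0.0933717281702394 diff 0.1747363253209864
49.85 F [-0.573   0.0524  0.7133] [0.9892 0.2945 0.7875 0.7551 0.6755 0.778 ]
stopper [ 0.5159 -0.1956] res 0.0002502088394963678 18 z 0.09325140459280296
 barrel low (255, array([ 0.5149, -0.1957]), np.float64(0.00012541951184232464)) high (322, array([ 0.5149, -0.1957]), np.float64(0.00014200889321534246)) nose (76, array([ 0.5151, -0.1955]), np.float64(0.00011998688489672581))
```

Call:
play_rows(
  commands=[
    {"hand": 1,"slide": [-0.0003,0,0.001],"twist": 0},
    {"hand": 1,"slide": [-0.0003,0,0.002],"twist": 0},
    {"hand": 1,"slide": [-0.0003,0,0.0028],"twist": 0},
    {"hand": 1,"slide": [-0.0003,0,0.0028],"twist": 0},
    {"hand": 1,"slide": [-0.0003,0,0.0028],"twist": 0},
    {"hand": 1,"slide": [-0.0003,0,0.0028],"twist": 0},
  ],
)

```text
t: 50.65
eef_pos: [0.5202, -0.1951, 0.2189]
eef_rot: [0.0, -0.067, 0.998, -0.0]
ft_force: [-1.1, 0.1, 1.2]
width: 0.244
finger_force: 30.0
```

```bash
python3 z.py; python3 fit.py | tail -2
python3 - <<'E'
from h import *
a=camera('scene');p=camera('wrist')
print([(round(x['score'],2),w(a,x['location'])) for x in landmark_of(a,'lever_grip')[:1]])
im=np.hstack([cv2.resize(a['image'][130:300,230:400],(400,400)),cv2.resize(p['image'][120:300,170:350],(400,400))])
cv2.imwrite('pics/f.png',im[...,::-1])
E
```

```text
[ 0.5202 -0.1951  0.2189] cap 907 0.2651982138678655 stop 214 0.0932966462230525 diff 0.171901567644813
[ 0.5202 -0.1951  0.2189] cap 902 0.265209098377105 stop 211 0.09313777124885071 diff 0.1720713271282543
[ 0.5202 -0.1951  0.2189] cap 900 0.2651959362128957 stop 214 0.09340226928340448 diff 0.17179366692949125
50.9 F [-1.1715  0.2437  1.6062] [1.1675 1.3181 1.9969 2.4177 1.6259 1.111 ]
stopper [ 0.516  -0.1959] res 0.00025430266808200614 21 z 0.09321883282938473
 barrel low (251, array([ 0.5151, -0.1956]), np.float64(0.00011642359674734821)) high (326, array([ 0.5151, -0.1957]), np.float64(0.0001413461575332546)) nose (75, array([ 0.5153, -0.1955]), np.float64(0.0001186854955393081))
[(0.53, array([ 0.62016081, -0.1812871 ,  0.30772135]))]
```

View pics/f.png

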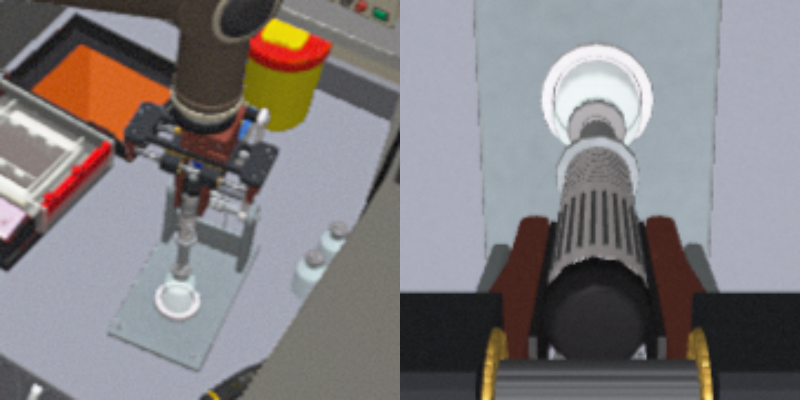

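The gauge stands upright on the stopper (left panel (183,265), right panel (600,130)). The plunger is about 6 mm in at about 2.8 N, and the lever is at rest.

```bash
python3 -c "
from cell import ticket
print(ticket.sign_off())"
```

```text
the job is handed in; nothing more can be done
None
```

I handed the job in at about 51 s: the stopper is home, the lever was eased back to rest, and the gauge is held upright on the stopper ring about 6 mm in (half), but on the way the gauge slipped from the gripper and fell against its stand and the bench, so I had to pick it up and reseat it in the stand before proofing.

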